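Rock a pushed-in cork out of a flat glass flask

ROBOT

A 6-joint arm with a two-finger parallel gripper is mounted at the origin on a cart in front of the work surface, level with it; the furniture and walls round the work are solid. World frame = base frame: x ahead of the robot, y to its left, z up, the work surface at z = 0. Lengths are in m, angles in degrees, forces in N, time in s.
With the tool pointing down it reaches from about 0.4 to 0.825 m from the base axis. Payload 7 kg.
Tool frame: the origin (TCP) lies between the finger pads; the fingertips stand 22 mm ahead of it and the grasp point (between the pads) lies 3 mm ahead of it; z points along the fingers, y is the line along which they close (so a half turn about z gives the same grasp; the last joint's range is limited). The gripper opens to 88 mm and grips with 3 to 60 N. Pads are 19 mm wide; open, the fingers measure 130 mm over their backs; the gripper's body (78 mm by 193 mm) begins 47 mm behind the grasp point.
Start: joints at [87.611, 20.546, 0.682, 0, -70.136, -16.507], TCP at [0.219, 0.639, 0.249] pointing down, gripper open.
Joint ranges: [-176.03, 176.03], [-82.01, 121.73], [-58.28, 71.71], [-173.87, 95.51], [-174.79, -0.11], [-173.66, 173.66]. Speed limits (degrees/s): [136.94, 136.94, 172.46, 180, 180, 180].

INTERFACE

Orientations are given as [roll, pitch, yaw] about the fixed x, y, z axes, in that order (R = Rz(yaw) Ry(pitch) Rx(roll)).
In Python, from plant import ctrl gives the robot as it stands.
- The arm moves only by the tool apply_moves, never from a script. Its argument "targets" is a list of rows, each an object with "travel": the shift along the tool's x, y, z in mm, a list of three; "roll": the turn about the tool's z in degrees; "jaw": the finger opening in mm, from 0 to 87.6. In form: [{"travel": [tx, ty, tz], "roll": roll, "jaw": jaw}, ...]. A call has 1 to 10 rows; each row shifts and turns the commanded pose from where the row before left it, along the tool's axes as they then stand; what a row does not reach is not made up. A row lasts 1/10 s, in which the tool goes at most 50 mm and 8.59 degrees, less where a joint would pass 70% of its speed; a pose out of reach is approached as far as the arm can. A call with a gripper value outside its range is refused whole. The fingers move at their own pace and stop on an object; the grip force is fixed at half the most. Time passes only in rows, so rows that do not move let the fingers close. It gives the time, the measured TCP pose, the force, the opening and the grip force at its end, in the units of the state.
- ctrl.get_obs(): the state, without advancing time (a new reading comes with each control period).
- ctrl.snapshot(name): name is "scene" or "top" or "wrist"; returns the picture (480x640x3 uint8, red, green, blue); there is no depth.
- ctrl.calibration(name): a dict with "K" (3x3 intrinsics, pixels), "extrinsics" (4x4, takes a point from camera to world coordinates); the wrist camera has in their place "hand_eye" (4x4, takes a point from camera to tool coordinates, whose origin is the TCP and whose axes are the flange's). Camera axes: x right, y down, z forward; pixel columns grow to the right and rows downward; lengths in m; the calibration is good to about 2 mm. The wrist camera is an equidistant fisheye: a pixel r from the principal point sees the ray r / f radians off the axis. A picture is of the moment at which its call begins: read the wrist's pose just before it. calibration takes no time and is no camera call.
- ctrl.close_job(): hands the job in; it is judged then, once.
The state is a dict: "clock": time; "joint_pos": joint angles; "qvel": joint speeds; "tau": joint torques, N m; "tool_pos": TCP position; "orientation": TCP orientation; "force": force on the tool from outside, world axes, zero at the start; "moment": the same for the moment, N m; "opening": finger opening in m; "gripper_force": force on a finger pad.
Only numpy, scipy, OpenCV 4.12 (cv2) and the standard library are available. Lean on these libraries where they do the work, as an engineer would, in place of code of your own. Each camera call takes 0.05 s, during which the arm holds its last target. There are 200 camera calls.

TASK

The cork has been pushed inside the glass flask and lies jammed across the inner end of its neck. Lift the flask by its waist off the rubber draining mat, carry it over the small sheet pan, tip its mouth down and rock it from side to side, one long edge low and then the other, until the cork drops out into the pan. Lay the empty flask flat back on the mat, then pick the cork out of the pan and leave it in the steel bowl, without disturbing the other things on the table.

Things in the scene. Friction and masses are not known exactly. Their poses are not given: they have to be found in the camera images.
- flask: Loose clear pale glass flask, flat-sided, with a grip waist and an open mouth, about 0.34 kg, 230 long x 114 wide x 36 mm thick, lying on a broad face. Origin on its underside below the middle of the waist, 10 mm from the balance point. x runs along its length from mouth to base (base end x=+90, mouth x=-140 mm), y across its width, z up through its thickness. Inside 28 mm high, walls 4 mm.
- flask_grip (a point): Middle of the flask's waist at mid thickness (18 mm above the flask's underside), the place to grip: there the sides are straight, flat and parallel for 50 mm of length and 62 mm apart across y. Base part beside it 82 mm wide, chamber on the mouth side 114 mm wide (both begin 45 mm from here).
- flask_shoulder (a point): Middle of the inner end of the neck, 98.5 mm from flask_grip towards the mouth. The chamber (106 mm wide inside, 50 mm long) ends here in square shoulders; neck 46 mm wide inside. Tipped mouth down alone, the cork stays bridged on both shoulders. With the mouth 30 to 40 degrees down, leaning the flask about its length 30 degrees to each side (1 s each) frees it in 1 to 6 leans.
- flask_mouth (a point): Centre of the flask's open mouth, 140 mm from flask_grip along the flask's -x, at mid thickness; outside 59 mm wide at the lip, inside 46 x 28 mm. The cork slides on the glass with friction about 0.2 and leaves here end first, falling and sliding on some 20 to 80 mm in the direction the mouth points.
- cork: Loose plain cylindrical cork, 68 mm long, 20 mm diameter, 18 g. Origin at its centre; its own y axis is its long axis. At the start it lies crosswise in the flask's chamber, its long side within 3 mm of the shoulders; a low moulded dimple in the glass (28 mm across, 3 mm high, 60 mm from flask_grip) behind it keeps it from rolling back if the flask is carried smoothly, mouth a little low.
- pan: Fixed small aluminium sheet pan: 250 mm along its x, 180 mm along its y, rim 28 mm high with a 6 mm rolled edge, sides leaning out 6 mm, inner floor 238 x 168 mm. A grey silicone baking mat covers the floor, its top 5 mm above the table: grippy, so the cork soon stops on it. Origin: centre of the pan's underside, on the table.
- mat: Fixed black ribbed rubber draining mat, 270 mm along its x, 150 mm along its y, ribbed top 6 mm above the table. Origin: centre of its underside. The flask starts on it, lengthwise along its x. Beyond it a heat lamp hangs 390 mm up past x=0.60; to its right stands a can opener, 480 mm high at x=0.35, y=-0.62: the hand may start beside that, so draw back to the base first.
- bowl: Loose round steel bowl, 120 mm across the rim, 48 mm high, wall 3 mm, 0.16 kg. Origin: centre of its underside, on the table.
- dredge: Bystander: loose steel dredge shaker, 59 mm diameter, 97 mm high. Origin: centre of its underside.
- shaker: Bystander: loose small glass pepper shaker, 44 mm diameter, 90 mm high. Origin: centre of its underside.
- sauce_cup: Bystander: loose small steel sauce cup, 67 mm diameter, 36 mm high, much smaller than the bowl. Origin: centre of its underside.
- liner_box: Fixed furniture: closed carton between the mat and the pan, about 290 x 330 mm, 95 mm high; things carried from one to the other must pass over it. Origin: centre of its underside.
- bell: Bystander: loose call bell, 84 mm diameter, 66 mm high. Origin: centre of its underside.
Not all that is in view belongs to the job. Leave any turquoise look-alike of the bowl alone.

How it is judged:
By the outcome, as a careful person would: the job done as asked, in the order asked, and still so for the second after the job is handed in, with the robot touching nothing.
It also fails if it takes over 72 s, if anything falls off the work surface, if the arm or the gripper's body presses on something with over 40 N, if the wrist force passes 120 N, or if a joint passes its speed limit or range.

## Working session

There is one attempt and no reset: what is moved stays moved. The work goes in short steps, Python scripts to look and compute and a tool call to move; the robot and the scene stay as the last step left them, time stands still between calls to the robot, and variables do not carry over. Pictures are saved under pics/ and viewed, at most 13 in all, crops included, and the job is handed in when it is done.

Besides the shell and the picture viewer there is one more tool, called after "Call:" by a JSON object that holds its "name" and its "arguments". apply_moves: Moves the arm, as the interface text tells. Its arguments: {"type":"object","properties":{"targets":{"type":"array","items":{"type":"object","properties":{"travel":{"type":"array","items":{"type":"number"}},"roll":{"type":"number"},"jaw":{"type":"number"}}}}},"required":["targets"]}

```bash
mkdir -p pics; ls; python3 - <<'E'
from plant import ctrl
import cv2,json
for n in("scene","top"):
    cv2.imwrite(f"pics/{n}0.png",ctrl.snapshot(n)[:,:,::-1]); c=ctrl.calibration(n); print(n,c)
print(ctrl.calibration("wrist")); print(ctrl.get_obs())
E
```

```text
pics
scene {'K': array([[599.39734471,   0.        , 321.27806057],
       [  0.        , 599.39734471, 240.53546566],
       [  0.        ,   0.        ,   1.        ]]), 'extrinsics': array([[ 0.81819997, -0.39790889,  0.41499076, -0.20627584],
       [-0.57483126, -0.57979956,  0.57740929, -0.94743393],
       [ 0.01085518, -0.71098592, -0.70312245,  1.29014833],
       [ 0.        ,  0.        ,  0.        ,  1.        ]])}
top {'K': array([[552.62016612,   0.        , 317.22356357],
       [  0.        , 552.62016612, 238.72088209],
       [  0.        ,   0.        ,   1.        ]]), 'extrinsics': array([[-0.2849374 , -0.75734188,  0.58757464, -0.74427355],
       [-0.95854179,  0.2232815 , -0.1770396 ,  0.46284057],
       [ 0.00288496, -0.61366004, -0.78956509,  1.75913906],
       [ 0.        ,  0.        ,  0.        ,  1.        ]])}
{'K': array([[371.64829954,   0.        , 317.23660055],
       [  0.        , 371.64829954, 241.84532673],
       [  0.        ,   0.        ,   1.        ]]), 'hand_eye': array([[-3.50443990e-06, -9.68295054e-01, -2.49809305e-01,
         6.
[... 245 characters left out ...]
        1.00000000e+00]])}
{'clock': 0.1, 'joint_pos': array([ 8.76127624e+01,  2.05885520e+01,  6.39925069e-01, -1.85484042e-02,
       -7.01353652e+01, -1.65066045e+01]), 'qvel': array([ 0.0585016 , -0.07014164,  0.18440343,  0.06343953,  0.01939681,
        0.04373282]), 'tau': array([-2.94195153e-03, -5.84161162e+01,  2.93750954e+01,  7.01545447e+00,
        1.02027258e-02, -5.37415565e-05]), 'tool_pos': array([0.21846628, 0.63824991, 0.24770686]), 'orientation': array([ 1.79914515e+02, -7.14770908e-03, -1.89001523e+01]), 'force': array([-0.18755551,  0.93036667, -0.13725652]), 'moment': array([-0.00512578,  0.04440318, -0.05816661]), 'gripper_force': 0.0, 'opening': 0.08748732727872865}
```

View pics/scene0.png

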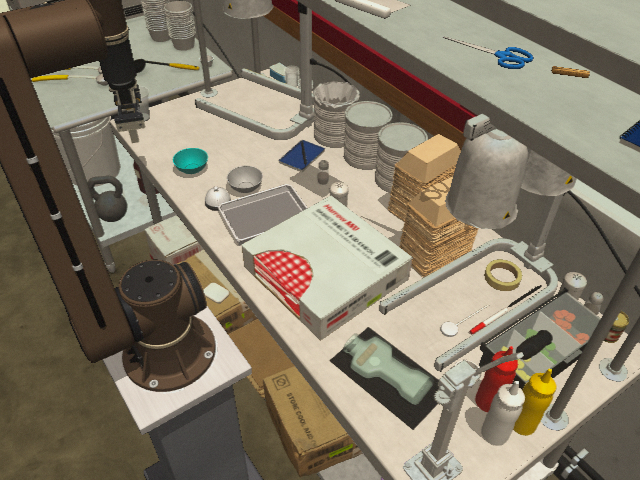

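View pics/top0.png

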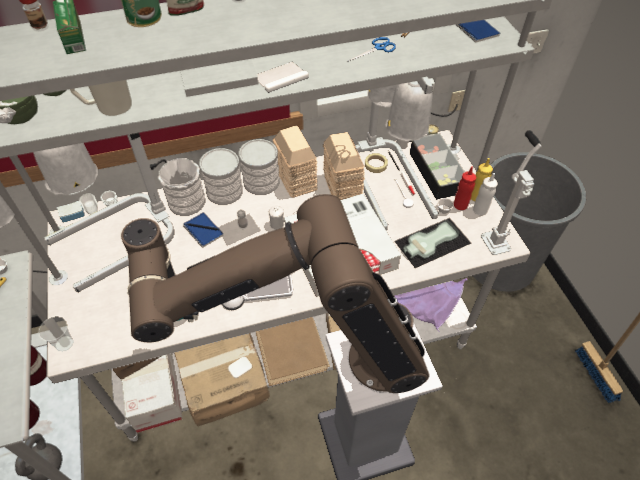

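The scene picture shows the flask on the black mat near (390,368), the carton at (328,262), the pan at (262,213), a steel bowl at (244,180), the bell at (216,197) and the turquoise bowl at (190,160). Bowl candidates are steel (244,180), turquoise (190,160) and the sauce cup, seen in the top view at about (444,207). I choose the steel one at (244,180). In the top view the arm hides the pan.

```bash
python3 - <<'E'
import cv2,numpy as np
s=cv2.imread("pics/scene0.png")
a=cv2.resize(s[320:430,325:450],None,fx=4.4,fy=4.4,interpolation=cv2.INTER_CUBIC)
b=cv2.resize(s[140:250,165:365],None,fx=4,fy=4,interpolation=cv2.INTER_CUBIC)
cv2.imwrite("pics/c1.png",a); cv2.imwrite("pics/c2.png",b); print(a.shape,b.shape)
E
cat > h.py <<'E'
from plant import ctrl
import numpy as np, cv2
from scipy.spatial.transform import Rotation as R
def ray(name,u,v,z):
    c=ctrl.calibration(name);E=c["extrinsics"];d=E[:3,:3]@np.linalg.solve(c["K"],[u,v,1]);o=E[:3,3]
    return np.round(o+d*(z-o[2])/d[2],4)
def proj(name,p):
    c=ctrl.calibration(name);E=c["extrinsics"];q=c["K"]@(E[:3,:3].T@(np.array(p)-E[:3,3]));return np.round(q[:2]/q[2],1)
def tool():
    o=ctrl.get_obs();return o["tool_pos"],R.from_euler("xyz",o["orientation"],degrees=True).as_matrix(),o
def wray(u,v,z):
    c=ctrl.calibration("wrist");K=c["K"];H=c["hand_eye"];p,Rm,_=tool()
    x=np.array([u-K[0,2],v-K[1,2]]);r=np.hypot(*x);t=r/K[0,0]
    d=np.array([*(np.sin(t)*x/max(r,1e-9)),np.cos(t)]);d=Rm@H[:3,:3]@d;o=p+Rm@H[:3,3]
    return np.round(o+d*(z-o[2])/d[2],4)
E
```

```text
(484, 550, 3) (440, 800, 3)
```

View pics/c1.png

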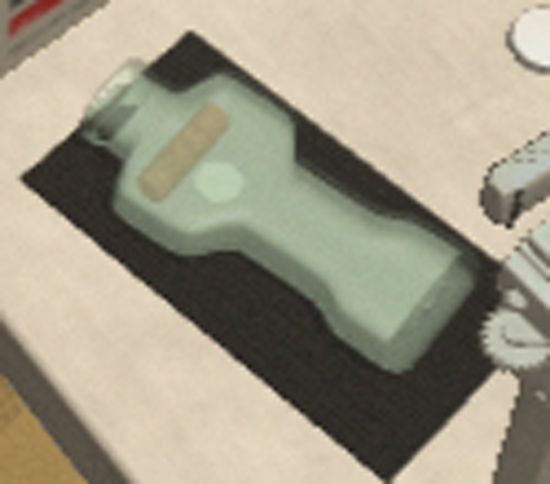

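View pics/c2.png

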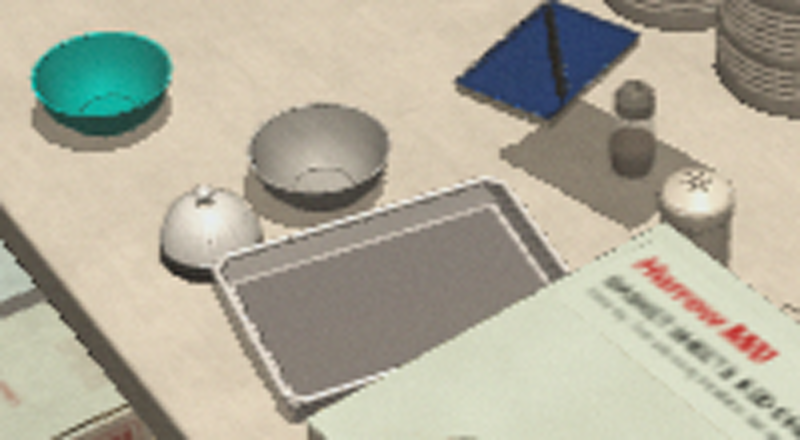

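The crop confirms the flask: mouth at about crop (115,100), cork across the chamber at (185,150), base end at about (435,315). The second crop shows the pan rim corners at (220,268), (490,183) and (295,405), the steel bowl rim around (319,152), the pepper shaker at (633,130), the dredge at (697,215), and the bell at (210,230).

```bash
python3 - <<'E'
from h import *
f=lambda u,v,z:ray("scene",325+u/4.4-.4,320+v/4.4-.4,z)
g=lambda u,v,z:ray("scene",165+u/4-.4,140+v/4-.4,z)
print("mat",[f(*p,.006) for p in[(190,32),(22,178),(388,480)]])
print("mouth",f(115,105,.024),"base",f(432,318,.024),"cork",f(184,152,.02))
print("dimple",f(218,183,.012))
print("waist edges top z.042",f(245,230,.042),f(297,160,.042),f(390,215,.042),f(330,290,.042))
print("pan",[g(*p,.028) for p in[(217,267),(492,181),(293,405)]])
print("bowl rim L,R,T",g(250,150,.048),g(389,150,.048),g(320,103,.048),g(318,197,.048))
print("bell",g(210,230,.03),"shk",g(633,170,0.0),"dredge top",g(697,190,.097))
# box corners
print("box",[ray("scene",*p,.095) for p in[(332,193),(411,264),(243,252)]])
E
```

```text
mat [array([ 0.4658, -0.2304,  0.006 ]), array([ 0.3212, -0.2576,  0.006 ]), array([ 0.3701, -0.5202,  0.006 ])]
mouth [ 0.3877 -0.2572  0.024 ] base [ 0.445  -0.4678  0.024 ] cork [ 0.4025 -0.3037  0.02  ]
dimple [ 0.4092 -0.3275  0.012 ]
waist edges top z.042 [ 0.3879 -0.3745  0.042 ] [ 0.4411 -0.3554  0.042 ] [ 0.4602 -0.4128  0.042 ] [ 0.4018 -0.4302  0.042 ]
pan [array([0.3596, 0.3988, 0.028 ]), array([0.5973, 0.366 , 0.028 ]), array([0.3324, 0.229 , 0.028 ])]
bowl rim L,R,T [0.4419 0.491  0.048 ] [0.5363 0.4267 0.048 ] [0.5209 0.5134 0.048 ] [0.4579 0.4071 0.048 ]
bell [0.3753 0.4397 0.03  ] shk [0.7218 0.34   0.    ] dredge top [0.679 0.195 0.097]
box [array([0.6462, 0.1859, 0.095 ]), array([ 0.6489, -0.1794,  0.095 ]), array([0.2939, 0.12  , 0.095 ])]
```

Call:
{"name": "apply_moves", "arguments": {"targets": [{"travel": [0,0,-50],"roll": 0,"jaw": 87},{"travel": [0,0,-50],"roll": 0,"jaw": 87},{"travel": [0,50,0],"roll": 0,"jaw": 87},{"travel": [0,50,0],"roll": 0,"jaw": 87},{"travel": [0,50,0],"roll": 0,"jaw": 87},{"travel": [0,50,0],"roll": 0,"jaw": 87},{"travel": [0,50,0],"roll": 0,"jaw": 87},{"travel": [0,50,0],"roll": 0,"jaw": 87},{"travel": [0,50,0],"roll": 0,"jaw": 87},{"travel": [0,50,0],"roll": 0,"jaw": 87}]}}

```text
clock: 1.1
tool_pos: [0.0895, 0.2582, 0.3479]
orientation: [180.0, -0.0, -19.0]
force: [-2.2, -0.2, 3.1]
opening: 0.087
gripper_force: 0.0
```

Call:
{"name": "apply_moves", "arguments": {"targets": [{"travel": [0,30,0],"roll": 0,"jaw": 87},{"travel": [0,30,0],"roll": 0,"jaw": 87},{"travel": [0,30,0],"roll": 0,"jaw": 87},{"travel": [0,0,0],"roll": 0,"jaw": 87}]}}

```text
clock: 1.5
tool_pos: [0.0606, 0.1944, 0.3517]
orientation: [-179.9, 0.4, -18.1]
force: [0.3, -0.0, 1.2]
opening: 0.0866
gripper_force: 0.0
```

```bash
python3 -c "
from h import *
o=ctrl.get_obs()
for k in('clock','joint_pos','tool_pos','orientation'):print(k,o[k])"
```

```text
clock 1.5
joint_pos [ 1.42816761e+02 -4.08713128e+01 -3.41596990e+01 -5.30362063e-02
 -9.63235070e+01 -7.09544692e+01]
tool_pos [0.06059443 0.19436403 0.35169148]
orientation [-179.92314095    0.38405248  -18.13143027]
```

Call:
{"name": "apply_moves", "arguments": {"targets": [{"travel": [0,-50,-20],"roll": 0,"jaw": 87},{"travel": [0,-40,-30],"roll": 0,"jaw": 87},{"travel": [0,-40,-30],"roll": 0,"jaw": 87},{"travel": [0,0,-50],"roll": 0,"jaw": 87},{"travel": [0,0,-50],"roll": 0,"jaw": 87},{"travel": [0,0,-50],"roll": 0,"jaw": 87},{"travel": [0,0,-50],"roll": 0,"jaw": 87},{"travel": [0,0,-50],"roll": 0,"jaw": 87}]}}

```text
clock: 2.3
tool_pos: [0.0879, 0.2794, 0.6669]
orientation: [179.9, -0.0, -19.1]
force: [-0.1, 1.6, 0.4]
opening: 0.0869
gripper_force: 0.0
```

```bash
python3 -c "
from h import *
o=ctrl.get_obs()
for k in('clock','joint_pos','tool_pos','orientation'):print(k,o[k])"
```

```text
clock 2.3
joint_pos [ 1.13411646e+02 -1.64305866e+01  1.57949008e+01 -2.94452178e-02
 -1.22314423e+02 -4.25039607e+01]
tool_pos [0.08785023 0.27943079 0.66692453]
orientation [ 1.79917606e+02 -4.17225768e-02 -1.90765641e+01]
```

Call:
{"name": "apply_moves", "arguments": {"targets": [{"travel": [0,0,-50],"roll": 0,"jaw": 87},{"travel": [0,0,-50],"roll": 0,"jaw": 87},{"travel": [0,0,-50],"roll": 0,"jaw": 87},{"travel": [0,0,-50],"roll": 0,"jaw": 87},{"travel": [0,0,-50],"roll": 0,"jaw": 87},{"travel": [0,0,-50],"roll": 0,"jaw": 87}]}}

```text
clock: 2.9
tool_pos: [0.077, 0.2705, 0.8775]
orientation: [-179.3, -1.8, -19.0]
force: [-3.1, 4.1, -0.8]
opening: 0.0869
gripper_force: 0.0
```

```bash
python3 -c "
from h import *
o=ctrl.get_obs()
for k in('clock','joint_pos','tool_pos','orientation'):print(k,o[k])"
```

```text
clock 2.9
joint_pos [ 119.96003166    3.64065748   71.10820073    4.64245093 -158.31244263
  -44.68017007]
tool_pos [0.07703594 0.27048288 0.87750786]
orientation [-179.30323307   -1.81087933  -19.03265909]
```

Call:
{"name": "apply_moves", "arguments": {"targets": [{"travel": [0,0,-50],"roll": 0,"jaw": 87},{"travel": [0,0,-50],"roll": 0,"jaw": 87},{"travel": [0,0,-50],"roll": 0,"jaw": 87},{"travel": [0,0,-50],"roll": 0,"jaw": 87}]}}

```text
clock: 3.3
tool_pos: [0.0606, 0.2143, 0.9111]
orientation: [-173.8, -2.1, -19.2]
force: [-0.1, -0.8, -0.2]
opening: 0.087
gripper_force: 0.0
```

```bash
python3 -c "
from h import *
o=ctrl.get_obs()
for k in('clock','joint_pos','tool_pos','orientation'):print(k,o[k])"
```

```text
clock 3.3
joint_pos [ 151.87464392   -1.17745106   71.68527992   22.37289741 -162.75620205
  -59.59017529]
tool_pos [0.06061268 0.21426373 0.91110239]
orientation [-173.77311853   -2.11468045  -19.22760418]
```

Call:
{"name": "apply_moves", "arguments": {"targets": [{"travel": [0,0,50],"roll": 0,"jaw": 87},{"travel": [0,0,50],"roll": 0,"jaw": 87},{"travel": [0,0,0],"roll": 0,"jaw": 87}]}}

```text
clock: 3.6
tool_pos: [0.0676, 0.2227, 0.8553]
orientation: [-173.5, -2.7, -18.8]
force: [-0.5, -0.7, 0.5]
opening: 0.0867
gripper_force: 0.0
```

```bash
python3 -c "
from h import *
o=ctrl.get_obs()
for k in('clock','joint_pos','tool_pos','orientation'):print(k,o[k])"
```

```text
clock 3.6
joint_pos [ 152.30624105  -13.32451547   46.49996792   14.1847296  -150.7096908
  -68.62528582]
tool_pos [0.06760177 0.22273457 0.85527833]
orientation [-173.4501468    -2.68428529  -18.80576033]
```

```bash
cat > kin.py <<'E'
import numpy as np
from scipy.spatial.transform import Rotation as R
from scipy.optimize import least_squares
LO=np.array([-176.03,-82.01,-58.28,-173.87,-174.79,-.11]);LO[5]=-173.66
HI=np.array([176.03,121.73,71.71,95.51,-.11,173.66])
P=np.load("P.npy") if __import__("os").path.exists("P.npy") else np.array([.67,.4318,.02,.433,.19,.25,0,0.])
def fk(q,P=P,s=(1,1)):
    h,a2,a3,d4,d,L,c4,c6=P
    e=lambda ax,a:R.from_euler(ax,a,degrees=True).as_matrix()
    A=e('z',q[0])
    p=A@np.array([0,-d,0])+[0,0,h]
    B=A@e('y',q[1]); p=p+B@[0,0,a2]
    C=A@e('y',q[1]-q[2])     # x axis = forearm
    p=p+C@[d4,0,-a3]
    D=C@e('x',s[0]*(q[3]+c4))@e('y',-q[4])  # tool along x
    Rt=D@e('y',90)@e('z',s[1]*q[5]+c6)
    return p+Rt@[0,0,L],Rt
E
python3 - <<'E'
from kin import *
D=[([87.61276,20.58855,.63993,-.01855,-70.13537,-16.5066],[.21846628,.63824991,.24770686],[179.914515,-.00714,-18.9001523]),
([142.816761,-40.8713128,-34.159699,-.053036,-96.323507,-70.9544692],[.06059443,.19436403,.35169148],[-179.92314,.38405,-18.13143]),
([113.411646,-16.4305866,15.7949,-.02945,-122.314423,-42.50396],[.08785,.27943,.66692],[179.9176,-.04172,-19.07656]),
([119.96003,3.64065748,71.1082,4.64245,-158.31244,-44.68017],[.077036,.270483,.877508],[-179.30323,-1.810879,-19.032659]),
([151.874644,-1.177451,71.68528,22.372897,-162.756202,-59.590175],[.06061,.214264,.911102],[-173.773118,-2.11468,-19.2276]),
([152.306241,-13.324515,46.49996792,14.1847,-150.70969,-68.625286],[.0676,.2227346,.855278],[-173.45015,-2.684285,-18.80576])]
def res(P,s):
    o=[]
    for q,p,r in D:
        a,b=fk(q,P,s); o+=list(a-p)+list(.3*(b.T@R.from_euler('xyz',r,degrees=True).as_matrix()-np.eye(3)).ravel())
    return np.array(o)
best=None
for s in[(1,1),(1,-1),(-1,1),(-1,-1)]:
    for c6 in(0,90,180,270):
        for c4 in (0,180):
            f=least_squares(res,[.4,.43,.02,.43,.19,.2,c4,c6],args=(s,),x_scale=[.1]*6+[10,10])
            if best is None or f.cost<best[0]: best=(f.cost,s,f.x)
print(best,np.abs(res(best[2],best[1])).max())
np.save("P.npy",best[2])
z=R.from_euler('xyz',D[-1][2],degrees=True).as_matrix()[:,2];print("z",z)
# tilt table
for a in(20,24,28,32):
  for th in(180,220,240,250,260,270):
    zt=np.array([np.sin(np.radians(a)),0,-np.cos(np.radians(a))]) # mouth dir +X world initially
    M=R.from_rotvec(np.radians(th)*zt)
    m=M.apply([1,0,0]);y=M.apply([0,1,0])
    p=-np.degrees(np.arcsin(m[2]));print(a,th,round(p),round(np.degrees(np.arcsin(y[2]/np.cos(np.radians(p))))),end=' | ')
  print()
E
```

```text
(np.float64(0.0020274371315016754), (-1, -1), array([ 1.69571531e-01,  6.06426486e-01, -3.59731221e-02,  4.74661386e-01,
        1.87247500e-01,  3.52268616e-01,  3.08236300e-01,  2.69842735e+02])) 0.02917335516086496
z [ 0.08081399  0.09297992 -0.99238291]
20 180 40 0 | 20 220 35 -15 | 20 240 29 -20 | 20 250 26 -21 | 20 260 22 -21 | 20 270 19 -21 | 
24 180 48 0 | 24 220 41 -20 | 24 240 34 -25 | 24 250 30 -26 | 24 260 26 -26 | 24 270 22 -26 | 
28 180 56 0 | 28 220 47 -26 | 28 240 38 -31 | 28 250 34 -32 | 28 260 29 -32 | 28 270 24 -31 | 
32 180 64 0 | 32 220 53 -34 | 32 240 42 -38 | 32 250 37 -39 | 32 260 32 -38 | 32 270 27 -36 |
```

```bash
cat > kin.py <<'E'
import numpy as np,os
from scipy.spatial.transform import Rotation as R
from scipy.optimize import least_squares
LO=np.array([-176.03,-82.01,-58.28,-173.87,-174.79,-173.66])
HI=np.array([176.03,121.73,71.71,95.51,-.11,173.66])
P=np.load("P.npy") if os.path.exists("P.npy") else None
e=lambda ax,a:R.from_euler(ax,a,degrees=True).as_matrix()
def fk(q,P=None,s=(-1,-1)):
    if P is None: P=globals()['P']
    h,a2,a3,d4,d,L,c4,c6,w,a1,c2,c3,c5,c1=P
    A=e('z',q[0]+c1); p=A@np.array([a1,-d,0])+[0,0,h]
    B=A@e('y',q[1]+c2); p=p+B@[0,0,a2]
    C=B@e('y',-q[2]+c3); p=p+C@[d4,0,-a3]
    D=C@e('x',s[0]*(q[3]+c4))@e('y',-q[4]+c5)
    p=p+D@[0,0,w]
    Rt=D@e('y',90)@e('z',s[1]*q[5]+c6)
    return p+Rt@[0,0,L],Rt
D=[([87.61276,20.58855,.63993,-.01855,-70.13537,-16.5066],[.21846628,.63824991,.24770686],[179.914515,-.00714,-18.9001523]),
([142.816761,-40.8713128,-34.159699,-.053036,-96.323507,-70.9544692],[.06059443,.19436403,.35169148],[-179.92314,.38405,-18.13143]),
([113.411646,-16.4305866,15.7949,-.02945,-122.314423,-42.50396],[.08785,.27943,.66692],[179.9176,-.04172,-19.07656]),
([119.96003,3.64065748,71.1082,4.64245,-158.31244,-44.68017],[.077036,.270483,.877508],[-179.30323,-1.810879,-19.032659]),
([151.874644,-1.177451,71.68528,22.372897,-162.756202,-59.590175],[.06061,.214264,.911102],[-173.773118,-2.11468,-19.2276]),
([152.306241,-13.324515,46.49996792,14.1847,-150.70969,-68.625286],[.0676,.2227346,.855278],[-173.45015,-2.684285,-18.80576])]
E
python3 - <<'E'
from kin import *
def res(P,s,raw=0):
    o=[]
    for q,p,r in D:
        a,b=fk(q,P,s); o.append(np.r_[a-p,.3*R.from_matrix(b.T@R.from_euler('xyz',r,degrees=True).as_matrix()).as_rotvec()])
    o=np.array(o)
    return o if raw else np.r_[o.ravel(),1e-3*P[6:]*0+ .0003*np.array([P[6],0,P[8]*10,P[9]*10,P[10],P[11],P[12],P[13]])]
best=None
for s in[(1,1),(1,-1),(-1,1),(-1,-1)]:
    for c6 in(0,90,180,270):
            f=least_squares(res,[.3,.5,.02,.43,.19,.2,0,c6]+[0]*6,args=(s,),x_scale=[.1]*6+[10,10]+[.1]*2+[5]*4)
            print(s,c6,f.cost)
            if best is None or f.cost<best[0]: best=(f.cost,s,f.x)
print(best);print(np.round(res(best[2],best[1],1)*1000,1))
np.save("P.npy",best[2])
E
```

```text
(1, 1) 0 0.12460387591207976
(1, 1) 90 0.1246038758594399
(1, 1) 180 0.6299564793627643
(1, 1) 270 0.12460387587301724
(1, -1) 0 0.007403199762619597
(1, -1) 90 0.003888305895459743
(1, -1) 180 0.0074031997658983726
(1, -1) 270 0.007403199761551449
(-1, 1) 0 0.10253968468185161
(-1, 1) 90 0.102539684637627
(-1, 1) 180 1.592919400024818
(-1, 1) 270 0.10253968471335319
(-1, -1) 0 0.0010788638721932345
(-1, -1) 90 0.0010788638721890874
(-1, -1) 180 0.001078863872370939
(-1, -1) 270 0.0010788638723097548
(np.float64(0.0010788638721890874), (-1, -1), array([ 7.91650863e-02,  5.95373101e-01, -1.90899156e-02,  4.95208846e-01,
        1.86845635e-01,  2.50172418e-01,  2.71937814e-01,  2.69288029e+02,
        3.06350442e-02, -4.77600735e-02, -1.33829967e+00,  1.06638833e+00,
        2.42160969e-01, -5.62059981e-01]))
[[  2.7   2.9  -5.4  -0.5  -1.2   1.3]
 [ -4.1  -0.6  -2.3  -1.4  -0.3   0.6]
 [  4.3 -14.5  11.2  -0.9  -0.8   0. ]
 [  9.9 -23.2  11.7  -0.3  -0.2  -0.6]
 [-17.9  20.3  -5.5   0.2  -0.2  -0.7]
 [ -9.8   0.3  -9.6  -0.3  -0.4  -0.6]]
```

```bash
python3 - <<'E'
import re
s=open("kin.py").read()
s=s.replace("w,a1,c2,c3,c5,c1=P","w,a1,dy,dx=P").replace("q[0]+c1","q[0]").replace("q[1]+c2","q[1]").replace("-q[2]+c3","-q[2]").replace("-q[4]+c5","-q[4]").replace("D@[0,0,w]","D@[0,dy,w]").replace("e('x',s[0]*(q[3]+c4))","e('x',-q[3]+c4)").replace("Rt@[0,0,L]","Rt@[0,0,L]").replace("B@[0,0,a2]","B@[dx,0,a2]").replace("s[1]*q[5]","-q[5]")
open("kin.py","w").write(s)
from kin import *
def res(P,raw=0):
    o=[]
    for q,p,r in D:
        a,b=fk(q,P); o.append(np.r_[a-p,.3*R.from_matrix(b.T@R.from_euler('xyz',r,degrees=True).as_matrix()).as_rotvec()])
    o=np.array(o)
    return o if raw else np.r_[o.ravel(),.003*np.array([P[8],P[9],P[2],P[11]])]
f=least_squares(res,[.3,.5,.0,.43,.19,.2,0,270,0,0,0,0],x_scale=[.1]*6+[10,10]+[.1]*4)
print(f.cost,np.round(f.x,4));print(np.round(res(f.x,1)*1000,1)); np.save("P.npy",f.x)
E
```

```text
8.879536341198042e-12 [ 1.988e-01  6.016e-01  0.000e+00  4.636e-01  0.000e+00  3.560e-01
  0.000e+00  2.700e+02 -0.000e+00  0.000e+00 -1.918e-01 -0.000e+00]
[[-0. -0. -0.  0. -0. -0.]
 [ 0. -0. -0.  0.  0. -0.]
 [ 0.  0.  0. -0.  0. -0.]
 [-0.  0. -0.  0.  0. -0.]
 [ 0. -0. -0.  0.  0. -0.]
 [ 0.  0. -0.  0.  0.  0.]]
```

```bash
cat > sim.py <<'E'
from kin import *
def ikstep(q,pt,Rt,w,speed=True):
    q0=np.array(q,float)
    f=lambda x:(lambda a:np.r_[a[0]-pt,w*R.from_matrix(a[1].T@Rt).as_rotvec()])(fk(x))
    s=least_squares(f,np.clip(q0,LO+1e-3,HI-1e-3),bounds=(LO,HI),x_scale=30)
    return s.x,np.linalg.norm(s.fun)
def ik(p,z,y,seeds=((-40,20,0,0,-70,0),(40,20,0,0,-70,0),(-40,20,0,0,-70,120),(40,20,0,0,-70,-120),(0,20,0,-20,-70,60),(0,20,0,20,-70,-60))):
    z=z/np.linalg.norm(z);y=y-z*(y@z);y/=np.linalg.norm(y);Rt=np.c_[np.cross(y,z),y,z];out=[]
    for s in seeds:
        q,c=ikstep(s,p,Rt,.3)
        if c<1e-4 and not any(np.abs(q-o).max()<1 for o in out): out.append(q)
    return out
E
python3 - <<'E'
from sim import *
from h import ray,proj,ctrl
def tri(a,b):
    L=[]
    for n,(u,v) in(("scene",a),("top",b)):
        c=ctrl.calibration(n);E=c["extrinsics"];d=E[:3,:3]@np.linalg.solve(c["K"],[u,v,1]);L.append((E[:3,3],d/np.linalg.norm(d)))
    A=np.c_[L[0][1],-L[1][1]];t=np.linalg.lstsq(A,L[1][0]-L[0][0],rcond=None)[0]
    x,y=L[0][0]+t[0]*L[0][1],L[1][0]+t[1]*L[1][1];return np.round((x+y)/2,3),round(np.linalg.norm(x-y),3)
print("handle tip",tri((550,337),(533,138)),"post top",tri((458,370),(522,182)))
m=np.array([-.2626,.965,0]);yf=np.array([.965,.2626,0])
for al in (24,28):
    a=np.radians(al);z=np.sin(a)*m+np.array([0,0,-np.cos(a)])
    print("ALPHA",al,z)
    for sg in(1,-1):
        for q in ik(np.array([.423,-.388,.03]),z,sg*yf): print("grip",sg,np.round(q))
        for th in(115,180,245,-115,-180,-245):
            M=R.from_rotvec(np.radians(th)*z);mm=M.apply(m)
            tcp=np.array([.465,.2975,.085])-.14*mm
            for q in ik(tcp,z,sg*M.apply(yf)): print(" pan",sg,th,np.round(tcp,2),np.round(q))
E
```

```text
handle tip (array([ 0.453, -0.681,  0.46 ]), np.float64(0.027)) post top (array([ 0.34 , -0.604,  0.368]), np.float64(0.018))
ALPHA 24 [-0.10680904  0.39250086 -0.91354546]
grip 1 [ -34.   36.   -3.  -16.  -70. -123.]
 pan 1 115 [0.35 0.29 0.16] [ 46.   2. -29. -27. -49.  51.]
 pan 1 180 [0.44 0.39 0.19] [ 46.  12. -13. -25. -55. -18.]
 pan 1 245 [0.57 0.35 0.16] [ 35.  23.  -2. -26. -60. -72.]
 pan 1 -115 [0.57 0.35 0.16] [ 35.  23.  -2. -26. -60. -72.]
 pan 1 -180 [0.44 0.39 0.19] [ 46.  12. -13. -25. -55. -18.]
 pan 1 -245 [0.35 0.29 0.16] [ 46.   2. -29. -27. -49.  51.]
grip -1 [-34.  36.  -3. -16. -70.  57.]
 pan -1 115 [0.35 0.29 0.16] [  46.    2.  -29.  -27.  -49. -129.]
 pan -1 180 [0.44 0.39 0.19] [ 46.  12. -13. -25. -55. 162.]
 pan -1 245 [0.57 0.35 0.16] [ 35.  23.  -2. -26. -60. 108.]
 pan -1 -115 [0.57 0.35 0.16] [ 35.  23.  -2. -26. -60. 108.]
 pan -1 -180 [0.44 0.39 0.19] [ 46.  12. -13. -25. -55. 162.]
 pan -1 -245 [0.35 0.29 0.16] [  46.    2.  -29.  -27.  -49. -129.]
ALPHA 28 [-0.12328323  0.45304006 -0.88294759]
grip 1 [ -35.   38.   -0.  -18.  -75. -122.]
 pan 1 115 [0.35 0.28 0.17] [ 40.   3. -27. -32. -53.  58.]
 pan 1 180 [0.44 0.37 0.2 ] [ 42.  11. -12. -30. -57. -12.]
 pan 1 245 [0.57 0.34 0.17] [ 31.  22.  -1. -31. -62. -68.]
 pan 1 -115 [0.57 0.34 0.17] [ 31.  22.  -1. -31. -62. -68.]
 pan 1 -180 [0.44 0.37 0.2 ] [ 42.  11. -12. -30. -57. -12.]
 pan 1 -245 [0.35 0.28 0.17] [ 40.   3. -27. -32. -53.  58.]
grip -1 [-35.  38.  -0. -18. -75.  58.]
 pan -1 115 [0.35 0.28 0.17] [  40.    3.  -27.  -32.  -53. -122.]
 pan -1 180 [0.44 0.37 0.2 ] [ 42.  11. -12. -30. -57. 168.]
 pan -1 245 [0.57 0.34 0.17] [ 31.  22.  -1. -31. -62. 112.]
 pan -1 -115 [0.57 0.34 0.17] [ 31.  22.  -1. -31. -62. 112.]
 pan -1 -180 [0.44 0.37 0.2 ] [ 42.  11. -12. -30. -57. 168.]
 pan -1 -245 [0.35 0.28 0.17] [  40.    3.  -27.  -32.  -53. -122.]
```

```bash
python3 - <<'E'
from sim import *
import json
from h import ctrl
def ray3(n,u,v):
    c=ctrl.calibration(n);E=c["extrinsics"];d=E[:3,:3]@np.linalg.solve(c["K"],[u,v,1]);return E[:3,3],d/np.linalg.norm(d)
def tri(a,b):
    (o,d),(p,g)=ray3("scene",*a),ray3("top",*b);t=np.linalg.lstsq(np.c_[d,-g],p-o,rcond=None)[0]
    x,y=o+t[0]*d,p+t[1]*g;return np.round((x+y)/2,3),round(np.linalg.norm(x-y),3)
print("lamp1",tri((487,170),(408,110)),tri((548,175),(380,92)),tri((487,170),(380,92)))
m=np.array([-.2626,.965,0]);yf=np.array([.965,.2626,0])
for al in(0,22,26):
    a=np.radians(al);z=np.sin(a)*m+np.array([0,0,-np.cos(a)])
    for hz in(.03,.2):
      q=ik(np.array([.423,-.388,hz]),z,yf)[0]
      p,Rt=fk(q);w=p-P[5]*Rt[:,2]; A=e('z',q[0]);C=A@e('y',q[1]-q[2]);el=A@e('y',q[1])@[0,0,P[1]]+[0,0,P[0]]
      print(al,hz,np.round(q),"wrist",np.round(w,3),"fore end",np.round(el+C@[P[3],0,0],3))
# tilt simulation
q0=np.array([105,10,30,0,-110,-40.]) 
az=np.radians(105);out=np.array([np.cos(az),np.sin(az),0])
for w in(.1,.3,1):
  for zt,up in((.45,0),(.45,.5),(.65,0),(.65,.5)):
    R0=np.c_[np.cross(out,[0,0,-1]),out,[0,0,-1]]; 
    q=np.array([105+14,10,50,0,-110,0.])
    # go to limit radius
    best=None
    for r in np.arange(1.0,.4,-.02):
        qq,c=ikstep(q,out*r+[0,0,zt],R0,.3)
        if c<1e-3:best=(r,qq);break
    if not best: print("none");continue
    r,q=best;h=[]
    for k in range(10):
        p,Rt=fk(q);t=out+[0,0,up];t/=np.linalg.norm(t)
        q,_=ikstep(q,p+.05*t,Rt,w);p,Rt=fk(q);h.append((round(np.degrees(np.arccos(-Rt[2,2]))),round(np.degrees(np.arctan2(Rt[1,2],Rt[0,2])))))
    print(w,zt,up,"r",round(r,2),h,np.round(p,2),np.round(q))
E
```

```text
lamp1 (array([ 0.692, -0.308,  0.475]), np.float64(0.015)) (array([ 0.95 , -0.31 ,  0.356]), np.float64(0.001)) (array([ 0.797, -0.252,  0.438]), np.float64(0.069))
0 0.03 [ -23.   24.  -27.    0.  -39. -142.] wrist [ 0.423 -0.388  0.386] fore end [ 0.498 -0.211  0.386]
0 0.2 [ -23.   13.  -16.    0.  -60. -142.] wrist [ 0.423 -0.388  0.556] fore end [ 0.498 -0.211  0.556]
22 0.03 [ -33.   34.   -5.  -16.  -68. -124.] wrist [ 0.458 -0.517  0.36 ] fore end [ 0.586 -0.38   0.4  ]
22 0.2 [ -33.   25.    3.  -15.  -85. -129.] wrist [ 0.458 -0.517  0.53 ] fore end [ 0.574 -0.37   0.575]
26 0.03 [ -34.   37.   -2.  -17.  -73. -122.] wrist [ 0.464 -0.539  0.35 ] fore end [ 0.596 -0.407  0.395]
26 0.2 [ -34.   27.    6.  -17.  -90. -127.] wrist [ 0.464 -0.539  0.52 ] fore end [ 0.583 -0.398  0.571]
0.1 0.45 0 r 0.88 [(7, 98), (13, 99), (20, 99), (26, 99), (32, 99), (39, 99), (45, 99), (52, 99), (60, 99), (68, 98)] [-0.35  1.3   0.43] [116.  67.  72.  32. -32. 151.]
0.1 0.45 0.5 r 0.88 [(8, 98), (16, 98), (23, 99), (31, 99), (38, 99), (45, 99), (53, 99), (60, 99), (68, 99), (77, 98)] [-0.33  
[... 1018 characters left out ...]
 0.97  0.71] [122.  39.  72.  17. -82. 167.]
1 0.45 0 r 0.88 [(1, 98), (1, 98), (2, 98), (3, 99), (4, 99), (4, 99), (5, 99), (6, 99), (7, 99), (8, 99)] [-0.27  1.    0.27] [117.  59.  72.   2. -96. 169.]
1 0.45 0.5 r 0.88 [(1, 98), (2, 98), (2, 98), (3, 98), (4, 98), (5, 98), (6, 98), (7, 98), (7, 98), (8, 98)] [-0.25  0.92  0.43] [ 118.   49.   72.    3. -105.  168.]
1 0.65 0 r 0.7 [(0, 96), (1, 96), (1, 96), (2, 96), (3, 97), (3, 97), (4, 97), (5, 97), (5, 97), (6, 98)] [-0.24  0.9   0.43] [ 118.   49.   72.    2. -107.  168.]
1 0.65 0.5 r 0.7 [(1, 96), (1, 96), (2, 96), (3, 96), (3, 96), (4, 96), (5, 96), (6, 96), (6, 97), (7, 97)] [-0.22  0.81  0.56] [ 119.   40.   72.    3. -116.  167.]
```

```bash
cat > plan.py <<'E'
from sim import *
from h import ctrl
import json
def cur():
    o=ctrl.get_obs();return o["tool_pos"],R.from_euler("xyz",o["orientation"],degrees=True).as_matrix(),o["joint_pos"],o["clock"]
class Plan:
    def __init__(s,jaw,p=None,Rm=None,q=None):
        a=cur();s.p=a[0] if p is None else p;s.R=a[1] if Rm is None else Rm;s.q=a[2] if q is None else q;s.jaw=jaw;s.rows=[]
    def row(s,dw,roll):
        t=np.round(s.R.T@dw*1000).astype(int);r=int(round(roll))
        s.p=s.p+s.R@t/1000;s.R=s.R@e('z',r);s.rows.append([*map(int,t),r,s.jaw])
        q,c=ikstep(s.q,s.p,s.R,.3)
        d=np.abs(q-s.q)/np.array([95.8,95.8,120.7,126,126,126])*10
        if c>2e-3 or d.max()>1.02: print("!row",len(s.rows),"err",round(c,4),"speed",np.round(d.max(),2),np.argmax(d)+1,np.round(q))
        s.q=q
    def to(s,pos,roll=0,step=.045,rstep=8,ramp=False,n=None):
        d=np.array(pos)-s.p;n=n or max(1,int(np.ceil(max(np.linalg.norm(d)/step,abs(roll)/rstep))))
        f=np.linspace(0,1,n+1)
        if ramp: 
            n=n+3;x=np.linspace(0,1,n+1);k=3/n; v=np.minimum(1,np.minimum(x[1:]-.5/n,1-x[1:]+.5/n)*1/k+.12);f=np.r_[0,np.cumsum(v)/v.sum()]
        p0=s.p.copy();done=0
        for a in f[1:]:
            r=round(roll*a)-done;done+=r;s.row(p0+d*a-s.p,r)
        return s
    def out(s):
        for i in range(0,len(s.rows),10):
            print(json.dumps([{"travel":r[:3],"roll":r[3],"jaw":r[4]} for r in s.rows[i:i+10]]))
        print("n",len(s.rows),"end",np.round(s.p,3),np.round(s.q),"z",np.round(s.R[:,2],3))
def yawof(Rm): return np.degrees(np.arctan2(Rm[1,0],Rm[0,0]))
E
python3 - <<'E'
from plan import *
P_=Plan(87)
az=np.radians
for k,(a,r,z) in enumerate([(40,.28,.80),(5,.32,.76),(-30,.34,.74),(-65,.36,.73),(-100,.38,.72),(-131,.42,.72)]):
    P_.to([r*np.cos(az(a)),r*np.sin(az(a)),z],21)
P_.out()
d=np.array([np.cos(az(-131)),np.sin(az(-131)),0])
for z in(.6,.72,.8):
  for r in np.arange(.9,.3,-.02):
    q,c=ikstep(P_.q,d*r+[0,0,z],P_.R,.3)
    if c<1e-3: print(z,"limit r",round(r,2),np.round(q));break
E
```

```text
!row 1 err 0.0 speed 1.19 1 [ 141.  -15.   43.   13. -147.  -63.]
!row 2 err 0.0 speed 1.69 1 [ 125.  -15.   40.   11. -143.  -54.]
!row 3 err 0.0 speed 1.82 1 [ 107.  -15.   38.    9. -138.  -45.]
!row 4 err 0.0 speed 1.61 1 [  92.  -13.   36.    7. -135.  -37.]
!row 6 err 0.0 speed 1.1 1 [  73.  -14.   34.    4. -132.  -28.]
!row 7 err 0.0 speed 1.14 1 [  62.  -14.   34.    2. -131.  -23.]
!row 8 err 0.0 speed 1.15 1 [  51.  -12.   34.    0. -129.  -17.]
!row 9 err 0.0 speed 1.06 1 [  40.  -11.   34.   -1. -128.  -12.]
[{"travel": [38, 0, 16], "roll": 5, "jaw": 87}, {"travel": [37, -3, 15], "roll": 5, "jaw": 87}, {"travel": [37, -7, 16], "roll": 6, "jaw": 87}, {"travel": [36, -10, 16], "roll": 5, "jaw": 87}, {"travel": [35, 11, 7], "roll": 4, "jaw": 87}, {"travel": [37, 9, 6], "roll": 4, "jaw": 87}, {"travel": [36, 6, 7], "roll": 5, "jaw": 87}, {"travel": [37, 2, 7], "roll": 4, "jaw": 87}, {"travel": [37, 1, 7], "roll": 4, "jaw": 87}, {"travel": [32, 24, 0], "roll": 4, "jaw": 87}]
[{"travel": [34, 21, 0], "roll": 4, "jaw": 87}, {"travel": [35, 19, 0], "roll": 5, "jaw": 87}, {"trave
[... 368 characters left out ...]
": 87}]
[{"travel": [22, 39, -3], "roll": 4, "jaw": 87}, {"travel": [24, 38, -2], "roll": 5, "jaw": 87}, {"travel": [27, 35, -3], "roll": 4, "jaw": 87}, {"travel": [30, 33, -2], "roll": 4, "jaw": 87}, {"travel": [14, 41, -2], "roll": 4, "jaw": 87}, {"travel": [16, 40, -3], "roll": 4, "jaw": 87}, {"travel": [19, 39, -2], "roll": 5, "jaw": 87}, {"travel": [23, 37, -2], "roll": 4, "jaw": 87}, {"travel": [25, 36, -3], "roll": 4, "jaw": 87}]
n 29 end [-0.276 -0.317  0.72 ] [-107.    5.   43.   -4. -134.   49.] z [ 0.081  0.093 -0.992]
0.6 limit r 0.7 [-116.   33.   67.   -2. -131.   60.]
0.72 limit r 0.56 [-113.   23.   69.   -4. -142.   55.]
0.8 limit r 0.42 [-107.   14.   69.   -6. -152.   47.]
```

Call:
{"name": "apply_moves", "arguments": {"targets": [{"travel": [25,0,16],"roll": 5,"jaw": 87},{"travel": [25,-2,15],"roll": 5,"jaw": 87},{"travel": [25,-4,16],"roll": 5,"jaw": 87},{"travel": [28,-5,10],"roll": 5,"jaw": 87},{"travel": [30,0,10],"roll": 4,"jaw": 87},{"travel": [35,8,6],"roll": 4,"jaw": 87},{"travel": [36,6,6],"roll": 4,"jaw": 87},{"travel": [37,2,6],"roll": 4,"jaw": 87},{"travel": [37,1,6],"roll": 4,"jaw": 87},{"travel": [36,10,0],"roll": 4,"jaw": 87}]}}

```text
clock: 4.6
tool_pos: [0.2678, 0.0629, 0.7787]
orientation: [-173.5, 2.2, -56.5]
force: [1.3, 0.5, -1.1]
opening: 0.0868
gripper_force: 0.0
```

Call:
{"name": "apply_moves", "arguments": {"targets": [{"travel": [34,21,0],"roll": 4,"jaw": 87},{"travel": [35,19,0],"roll": 5,"jaw": 87},{"travel": [37,16,0],"roll": 4,"jaw": 87},{"travel": [38,14,0],"roll": 4,"jaw": 87},{"travel": [30,28,-3],"roll": 4,"jaw": 87},{"travel": [29,30,-3],"roll": 4,"jaw": 87},{"travel": [31,29,-3],"roll": 5,"jaw": 87},{"travel": [33,25,-3],"roll": 4,"jaw": 87},{"travel": [35,24,-3],"roll": 4,"jaw": 87},{"travel": [25,37,-3],"roll": 4,"jaw": 87}]}}

```text
clock: 5.6
tool_pos: [0.1335, -0.2793, 0.7532]
orientation: [-176.6, 5.8, -95.5]
force: [2.0, -1.5, -0.6]
opening: 0.0867
gripper_force: 0.0
```

```bash
python3 - <<'E'
from plan import *
p,Rm,q,t=cur();print(t,p,np.round(q),Rm[:,2])
z=Rm[:,2];print("tilt az",np.degrees(np.arctan2(z[1],z[0])),np.degrees(np.arccos(-z[2])))
P_=Plan(87);a=np.radians(-131);P_.to([.47*np.cos(a),.47*np.sin(a),.72],35);P_.out()
E
```

```text
5.6 [ 0.13345141 -0.27925486  0.75320106] [ -36.   -7.   39.  -10. -136.   23.] [ 0.06865208  0.09530208 -0.99307825]
tilt az 54.23242436811341 6.745225732980511
[{"travel": [12, 43, 0], "roll": 4, "jaw": 87}, {"travel": [15, 43, -1], "roll": 3, "jaw": 87}, {"travel": [17, 41, 0], "roll": 4, "jaw": 87}, {"travel": [20, 40, -1], "roll": 3, "jaw": 87}, {"travel": [22, 39, 0], "roll": 4, "jaw": 87}, {"travel": [25, 38, -1], "roll": 3, "jaw": 87}, {"travel": [27, 36, 0], "roll": 4, "jaw": 87}, {"travel": [29, 34, -1], "roll": 3, "jaw": 87}, {"travel": [31, 33, 0], "roll": 4, "jaw": 87}, {"travel": [33, 30, -1], "roll": 3, "jaw": 87}]
n 10 end [-0.308 -0.355  0.72 ] [-109.   10.   49.   -3. -135.   66.] z [ 0.069  0.095 -0.993]
```

Call:
{"name": "apply_moves", "arguments": {"targets": [{"travel": [12,43,0],"roll": 4,"jaw": 87},{"travel": [15,43,0],"roll": 3,"jaw": 87},{"travel": [17,41,0],"roll": 4,"jaw": 87},{"travel": [20,40,0],"roll": 3,"jaw": 87},{"travel": [22,39,0],"roll": 4,"jaw": 87},{"travel": [25,38,0],"roll": 3,"jaw": 87},{"travel": [27,36,0],"roll": 4,"jaw": 87},{"travel": [29,34,0],"roll": 3,"jaw": 87},{"travel": [31,33,0],"roll": 4,"jaw": 87},{"travel": [33,30,0],"roll": 3,"jaw": 87}]}}

```text
clock: 6.6
tool_pos: [-0.3136, -0.352, 0.7147]
orientation: [179.5, 6.7, -130.7]
force: [0.9, -1.4, 0.2]
opening: 0.0868
gripper_force: 0.0
```

Call:
{"name": "apply_moves", "arguments": {"targets": [{"travel": [44,-9,-22],"roll": 0,"jaw": 87},{"travel": [44,-9,-22],"roll": 0,"jaw": 87},{"travel": [44,-9,-22],"roll": 0,"jaw": 87},{"travel": [0,0,0],"roll": 0,"jaw": 87}]}}

```text
clock: 7.0
tool_pos: [-0.3635, -0.4549, 0.714]
orientation: [178.9, 6.2, -130.5]
force: [0.2, -0.1, 0.9]
opening: 0.0872
gripper_force: 0.0
```

```bash
python3 - <<'E'
from plan import *
p,Rm,q,t=cur();print(t,p,np.round(q,1),yawof(Rm))
z=Rm[:,2];print("tilt az",np.degrees(np.arctan2(z[1],z[0])),np.degrees(np.arccos(-z[2])))
E
```

```text
7.0 [-0.36346741 -0.45493983  0.71402544] [-110.1   25.9   71.7   -1.8 -142.    68.3] -130.5162936273051
tilt az 59.92574280336334 6.310742080862001
```

```bash
python3 - <<'E'
from plan import *
R0=R.from_euler('xyz',[179.5,6.7,-130.7],degrees=True).as_matrix();p0=np.array([-.3136,-.352,.7147])
for w in(.2,.5,1,1.5,2,3):
    q,_=ikstep([-109,10,49,-3,-135,66],p0,R0,.3)
    for k in range(3):
        p,Rm=fk(q);q,c=ikstep(q,p+Rm@np.array([.044,-.009,-.022]),Rm,w)
    p,Rm=fk(q);z=Rm[:,2];print(w,p,np.round(q,1),"tilt",np.degrees(np.arctan2(z[1],z[0])),np.degrees(np.arccos(-z[2])))
# from measured pose, sweep push direction for w to find best tilt rate
q0=cur()[2]
for w in(.5,1,):
  for up in(-1,0,.5,1,2,4):
    q=q0.copy();a=np.radians(-119)
    d=np.array([np.cos(a),np.sin(a),up]);d*=.05/np.linalg.norm(d)
    for k in range(5):
        p,Rm=fk(q);q,c=ikstep(q,p+d,Rm,w)
    p,Rm=fk(q);z=Rm[:,2];print(w,up,p,"tilt",np.degrees(np.arctan2(z[1],z[0])),np.degrees(np.arccos(-z[2])))
E
```

```text
0.2 [-0.37285192 -0.46241302  0.74276496] [-108.2   24.3   71.7    4.4 -136.5   70.9] tilt 176.78049686971573 3.130633861398457
0.5 [-0.3651159  -0.45211349  0.72232254] [-110.    25.2   71.7   -0.9 -141.    68.7] tilt 62.79752489717569 4.520724744803173
1 [-0.3630955  -0.44944426  0.7172948 ] [-110.5   25.5   71.7   -2.4 -142.2   68. ] tilt 55.43928436989979 6.109065868783988
1.5 [-0.36268526 -0.44890302  0.71628674] [-110.6   25.5   71.7   -2.7 -142.4   67.9] tilt 54.375547059822246 6.4426960532719315
2 [-0.36253896 -0.44871005  0.71592823] [-110.7   25.5   71.7   -2.8 -142.5   67.8] tilt 54.020917333310074 6.5624010080230075
3 [-0.3624336  -0.4485711   0.71567035] [-110.7   25.5   71.7   -2.9 -142.5   67.8] tilt 53.77295190512414 6.64883718259916
0.5 -1 [-0.44917033 -0.60955204  0.53724905] tilt 59.9257299801009 6.3107376300197
0.5 0 [-0.43550295 -0.60485781  0.61566862] tilt 160.71089196258595 2.246648847254302
0.5 0.5 [-0.40644059 -0.55916859  0.67973343] tilt -168.0787241685961 4.387017314930808
0.5 1 [-0.37995258 -0.51357251  0.72343581] tilt -166.6211300946707 5.1635012063212855
0.5 2 [-0.35046472 -0.4606011   0.76194208] tilt -171.11486877644606 5.107384307758814
0.5 4 [-0.33002746 -0.42273347  0.78388794] tilt -177.86379605091207 4.654916401110186
1 -1 [-0.44917034 -0.60955206  0.53724907] tilt 59.92571644559269 6.310741915716394
1 0 [-0.42600964 -0.59178704  0.59975502] tilt 68.0332534066136 4.4585705394565815
1 0.5 [-0.39402241 -0.54226284  0.65790388] tilt 73.41941351452921 3.894298956776671
1 1 [-0.36748285 -0.49679432  0.70038831] tilt 75.55543302521664 3.8173149114611196
1 2 [-0.33936607 -0.44586345  0.74010647] tilt 75.66716530616512 3.9607033604333983
1 4 [-0.32044617 -0.4101175   0.76405403] tilt 74.65429302594677 4.1596398525383265
```

```bash
python3 - <<'E'
from plan import *
q0=cur()[2]
for az in(-119,-105,-90,-75):
  for up in(.7,1.2):
    q=q0.copy();a=np.radians(az);d=np.array([np.cos(a),np.sin(a),up]);d*=.05/np.linalg.norm(d);h=[]
    for k in range(12):
        p,Rm=fk(q);q,c=ikstep(q,p+d,Rm,1.);z=fk(q)[1][:,2]
        h.append((round(np.degrees(z[0]),1),round(np.degrees(z[1]),1)))
    print(az,up,h[3::2],np.round(fk(q)[0],2), np.round(cur()[1].T@d*1000))
print(np.degrees(cur()[1][:2,2]))
E
```

```text
-119 0.7 [(np.float64(1.5), np.float64(4.1)), (np.float64(0.6), np.float64(3.3)), (np.float64(-0.3), np.float64(2.4)), (np.float64(-1.3), np.float64(1.5)), (np.float64(-2.2), np.float64(0.6))] [-0.41 -0.6   0.64] [ 37.  -8. -33.]
-119 1.2 [(np.float64(1.4), np.float64(4.1)), (np.float64(0.5), np.float64(3.3)), (np.float64(-0.4), np.float64(2.6)), (np.float64(-1.3), np.float64(1.8)), (np.float64(-2.3), np.float64(0.9))] [-0.36 -0.52  0.71] [ 27.  -6. -42.]
-105 0.7 [(np.float64(1.6), np.float64(4.1)), (np.float64(0.8), np.float64(3.2)), (np.float64(-0.0), np.float64(2.3)), (np.float64(-0.8), np.float64(1.4)), (np.float64(-1.6), np.float64(0.3))] [-0.32 -0.64  0.64] [ 34. -17. -33.]
-105 1.2 [(np.float64(1.5), np.float64(4.1)), (np.float64(0.6), np.float64(3.3)), (np.float64(-0.2), np.float64(2.5)), (np.float64(-1.0), np.float64(1.6)), (np.float64(-1.8), np.float64(0.7))] [-0.29 -0.55  0.72] [ 25. -13. -42.]
-90 0.7 [(np.float64(1.7), np.float64(4.1)), (np.float64(1.0), np.float64(3.3)), (np.float64(0.4), np.float64(2.4)), (np.float64(-0.3), np.float64(1.4)), (np.float64(-0.9), np.float64(0.3))] [-0.23 -0.66  0.65] [ 28. -26. -32.]
-90 1.2 [(np.float64(1.6), np.float64(4.1)), (np.float64(0.8), np.float64(3.3)), (np.float64(0.1), np.float64(2.5)), (np.float64(-0.6), np.float64(1.6)), (np.float64(-1.2), np.float64(0.6))] [-0.22 -0.56  0.73] [ 20. -20. -41.]
-75 0.7 [(np.float64(1.9), np.float64(4.2)), (np.float64(1.3), np.float64(3.4)), (np.float64(0.8), np.float64(2.5)), (np.float64(0.3), np.float64(1.5)), (np.float64(-0.2), np.float64(0.5))] [-0.13 -0.66  0.67] [ 20. -33. -32.]
-75 1.2 [(np.float64(1.7), np.float64(4.2)), (np.float64(1.1), np.float64(3.4)), (np.float64(0.5), np.float64(2.6)), (np.float64(-0.1), np.float64(1.7)), (np.float64(-0.7), np.float64(0.7))] [-0.15 -0.56  0.74] [ 14. -26. -41.]
[3.1560612  5.45013355]
```

Call:
{"name": "apply_moves", "arguments": {"targets": [{"travel": [20,-33,-32],"roll": 0,"jaw": 87},{"travel": [20,-33,-32],"roll": 0,"jaw": 87},{"travel": [20,-33,-32],"roll": 0,"jaw": 87},{"travel": [20,-33,-32],"roll": 0,"jaw": 87},{"travel": [20,-33,-32],"roll": 0,"jaw": 87},{"travel": [20,-33,-32],"roll": 0,"jaw": 87},{"travel": [20,-33,-32],"roll": 0,"jaw": 87},{"travel": [20,-33,-32],"roll": 0,"jaw": 87}]}}

```text
clock: 7.8
tool_pos: [-0.1928, -0.6012, 0.7282]
orientation: [179.1, -4.7, -130.3]
force: [0.3, 0.4, 0.0]
opening: 0.0872
gripper_force: 0.0
```

```bash
python3 - <<'E'
from plan import *
p,Rm,q,t=cur();print(t,p,np.round(q,1),yawof(Rm),np.degrees(Rm[:2,2]))
E
```

```text
7.8 [-0.19275646 -0.60117636  0.72816267] [ -87.9   26.1   71.7    5.2 -132.7   51.2] -130.32265979913336 [-3.70273456 -3.0123974 ]
```

```bash
python3 - <<'E'
from plan import *
from h import ray
def ray3(n,u,v):
    c=ctrl.calibration(n);E=c["extrinsics"];d=E[:3,:3]@np.linalg.solve(c["K"],[u,v,1]);return E[:3,3],d/np.linalg.norm(d)
def tri(a,b):
    (o,d),(p,g)=ray3("scene",*a),ray3("top",*b);t=np.linalg.lstsq(np.c_[d,-g],p-o,rcond=None)[0]
    x,y=o+t[0]*d,p+t[1]*g;return np.round((x+y)/2,3),round(np.linalg.norm(x-y),3)
s=tri((515,58),(383,45));print("scissors",s)
print("edge top cam",[ray("top",u,v,s[0][2]-.01) for u,v in((150,118),(540,40))],"scene edge",[ray("scene",u,v,s[0][2]-.03) for u,v in((400,70),(500,125))])
q0=np.array([-110.1,25.9,71.7,-1.8,-142,68.3])
for w in(.4,.5,.6,.7,.8):
    q=q0.copy()
    for k in range(8):
        p,Rm=fk(q);q,c=ikstep(q,p+Rm@np.array([.020,-.033,-.032]),Rm,w)
    p,Rm=fk(q);print(w,p,np.degrees(Rm[:2,2]))
E
```

```text
scissors (array([ 0.799, -0.233,  0.681]), np.float64(0.005))
edge top cam [array([0.647 , 0.5693, 0.671 ]), array([ 0.6837, -0.771 ,  0.671 ])] scene edge [array([ 0.6072, -0.094 ,  0.651 ]), array([ 0.6291, -0.3595,  0.651 ])]
0.4 [-0.19625113 -0.62100822  0.76617428] [ -9.6425991  -10.47824226]
0.5 [-0.19608062 -0.61196526  0.73734178] [-5.72446106 -5.56798522]
0.6 [-0.19579329 -0.60638572  0.72038898] [-3.23213807 -2.46190676]
0.7 [-0.19556043 -0.60285973  0.70990876] [-1.61708312 -0.45760083]
0.8 [-0.19538954 -0.60053165  0.70306059] [-0.53012811  0.88729417]
```

```bash
cat >> sim.py <<'E'
W=.57
def push(q,d,n,w=W):
    for k in range(n):
        p,Rm=fk(q);q,_=ikstep(q,p+d,Rm,w)
    return q
def vec(az,up,L=.05):
    a=np.radians(az);d=np.array([np.cos(a),np.sin(a),up]);return d*L/np.linalg.norm(d)
E
python3 - <<'E'
from plan import *
p0,R0,q0,_=cur()
for z in(.78,.74):
 for A in(25,35,45,55,65):
  a=np.radians(A);best=None
  for r in np.arange(.6,.3,-.01):
    q,c=ikstep([A+22,10,65,0,-140,-100],np.array([r*np.cos(a),r*np.sin(a),z]),R0,.3)
    if c<1e-3:break
  f=[]
  for n in(3,4,5):
    qq=push(q.copy(),vec(A,.8),n);f.append(np.round(np.degrees(fk(qq)[1][:2,2]),1))
  print(z,A,round(r,2),np.round(q),f,np.round(fk(qq)[0],2))
E
```

```text
0.78 25 0.48 [  48.   18.   70.   -1. -147.  -89.] [array([ 0.5, -2.5]), array([ 2. , -2.2]), array([ 3.6, -2. ])] [0.52 0.24 0.76]
0.78 35 0.48 [  57.   18.   71.   -3. -147. -100.] [array([ 0.3, -1.7]), array([ 1.7, -1.2]), array([ 3.2, -0.6])] [0.47 0.33 0.76]
0.78 45 0.48 [  67.   18.   71.   -4. -147. -110.] [array([-0., -1.]), array([ 1.3, -0.2]), array([2.7, 0.6])] [0.4  0.4  0.76]
0.78 55 0.48 [  76.   18.   71.   -5. -147. -121.] [array([-0.5, -0.3]), array([0.7, 0.7]), array([1.9, 1.8])] [0.33 0.47 0.76]
0.78 65 0.48 [  86.   17.   71.   -6. -147. -131.] [array([-1. ,  0.3]), array([-0.1,  1.5]), array([0.9, 2.8])] [0.24 0.52 0.76]
0.74 25 0.55 [  45.   23.   70.   -1. -142.  -86.] [array([ 0.9, -2.2]), array([ 2.5, -1.9]), array([ 4.2, -1.5])] [0.57 0.26 0.73]
0.74 35 0.55 [  55.   23.   71.   -2. -143.  -97.] [array([ 0.6, -1.4]), array([ 2.2, -0.7]), array([ 3.8, -0.1])] [0.52 0.36 0.72]
0.74 45 0.55 [  64.   23.   72.   -3. -143. -107.] [array([ 0.3, -0.6]), array([1.7, 0.3]), array([3.1, 1.3])] [0.45 0.44 0.72]
0.74 55 0.55 [  73.   23.   72.   -4. -143. -117.] [array([-0.2,  0.1]), array([1. , 1.3]), array([2.2, 2.5])] [0.36 0.52 0.72]
0.74 65 0.55 [  83.   22.   71.   -5. -143. -128.] [array([-0.9,  0.7]), array([0.1, 2.1]), array([1.1, 3.5])] [0.26 0.57 0.72]
```

```bash
python3 - <<'E'
from plan import *
P_=Plan(87)
for w in[(.08,-.40,.74),(.30,-.22,.74),(.37,.08,.74),(.315,.45,.74)]:P_.to(w,0,step=.048)
P_.out()
print(np.round(P_.R.T@vec(55,.8)*1000), np.degrees(fk(push(P_.q,vec(55,.8),4))[1][:2,2]))
E
```

```text
[{"travel": [-41, -10, -5], "roll": 0, "jaw": 87}, {"travel": [-41, -9, -5], "roll": 0, "jaw": 87}, {"travel": [-41, -10, -5], "roll": 0, "jaw": 87}, {"travel": [-41, -10, -5], "roll": 0, "jaw": 87}, {"travel": [-41, -9, -5], "roll": 0, "jaw": 87}, {"travel": [-41, -10, -5], "roll": 0, "jaw": 87}, {"travel": [-41, -10, -5], "roll": 0, "jaw": 87}, {"travel": [-41, -9, -5], "roll": 0, "jaw": 87}, {"travel": [-46, -9, -4], "roll": 0, "jaw": 87}, {"travel": [-47, -8, -4], "roll": 0, "jaw": 87}]
[{"travel": [-46, -9, -4], "roll": 0, "jaw": 87}, {"travel": [-47, -8, -4], "roll": 0, "jaw": 87}, {"travel": [-46, -9, -4], "roll": 0, "jaw": 87}, {"travel": [-46, -8, -4], "roll": 0, "jaw": 87}, {"travel": [-39, 20, -3], "roll": 0, "jaw": 87}, {"travel": [-39, 20, -3], "roll": 0, "jaw": 87}, {"travel": [-39, 20, -3], "roll": 0, "jaw": 87}, {"travel": [-39, 21, -2], "roll": 0, "jaw": 87}, {"travel": [-39, 20, -3], "roll": 0, "jaw": 87}, {"travel": [-39, 20, -3], "roll": 0, "jaw": 87}]
[{"travel": [-40, 20, -3], "roll": 0, "jaw": 87}, {"travel": [-31, 35, -2], "roll": 0, "jaw": 87}, {"travel": [-30, 35, -2], "roll": 0, "jaw": 87}, {"travel": [-31, 36, -2], "roll": 0, "jaw": 87}, {"travel": [-31, 35, -2], "roll": 0, "jaw": 87}, {"travel": [-30, 35, -2], "roll": 0, "jaw": 87}, {"travel": [-31, 35, -2], "roll": 0, "jaw": 87}, {"travel": [-31, 35, -2], "roll": 0, "jaw": 87}, {"travel": [-30, 36, -2], "roll": 0, "jaw": 87}]
n 29 end [0.315 0.45  0.74 ] [  74.   22.   71.   -4. -143. -117.] z [-0.065 -0.053 -0.997]
[-36.   4. -34.] [0.94807875 1.26867358]
```

Call:
{"name": "apply_moves", "arguments": {"targets": [{"travel": [-41,-10,-5],"roll": 0,"jaw": 87},{"travel": [-41,-10,-5],"roll": 0,"jaw": 87},{"travel": [-41,-10,-5],"roll": 0,"jaw": 87},{"travel": [-41,-10,-5],"roll": 0,"jaw": 87},{"travel": [-41,-9,-5],"roll": 0,"jaw": 87},{"travel": [-41,-9,-5],"roll": 0,"jaw": 87},{"travel": [-41,-9,-5],"roll": 0,"jaw": 87},{"travel": [-41,-9,-5],"roll": 0,"jaw": 87},{"travel": [-46,-9,-4],"roll": 0,"jaw": 87},{"travel": [-46,-9,-4],"roll": 0,"jaw": 87}]}}

```text
clock: 8.8
tool_pos: [0.1555, -0.3385, 0.7444]
orientation: [179.6, -5.0, -130.4]
force: [0.3, -0.4, -0.1]
opening: 0.0871
gripper_force: 0.0
```

Call:
{"name": "apply_moves", "arguments": {"targets": [{"travel": [-46,-8,-4],"roll": 0,"jaw": 87},{"travel": [-46,-8,-4],"roll": 0,"jaw": 87},{"travel": [-46,-8,-4],"roll": 0,"jaw": 87},{"travel": [-46,-8,-4],"roll": 0,"jaw": 87},{"travel": [-39,20,-3],"roll": 0,"jaw": 87},{"travel": [-39,20,-3],"roll": 0,"jaw": 87},{"travel": [-39,20,-3],"roll": 0,"jaw": 87},{"travel": [-39,20,-3],"roll": 0,"jaw": 87},{"travel": [-39,20,-3],"roll": 0,"jaw": 87},{"travel": [-39,20,-3],"roll": 0,"jaw": 87}]}}

```text
clock: 9.8
tool_pos: [0.3605, 0.0405, 0.7433]
orientation: [179.6, -4.8, -130.3]
force: [1.6, -1.3, 0.6]
opening: 0.0872
gripper_force: 0.0
```

Call:
{"name": "apply_moves", "arguments": {"targets": [{"travel": [-40,20,-3],"roll": 0,"jaw": 87},{"travel": [-31,35,-2],"roll": 0,"jaw": 87},{"travel": [-31,35,-2],"roll": 0,"jaw": 87},{"travel": [-31,35,-2],"roll": 0,"jaw": 87},{"travel": [-31,35,-2],"roll": 0,"jaw": 87},{"travel": [-31,35,-2],"roll": 0,"jaw": 87},{"travel": [-31,35,-2],"roll": 0,"jaw": 87},{"travel": [-31,35,-2],"roll": 0,"jaw": 87},{"travel": [-30,35,-2],"roll": 0,"jaw": 87}]}}

```text
clock: 10.7
tool_pos: [0.3177, 0.4522, 0.7368]
orientation: [179.8, -5.2, -130.4]
force: [24.5, -14.5, 56.5]
opening: 0.0874
gripper_force: 0.0
```

```bash
python3 - <<'E'
from plan import *
p,Rm,q,t=cur();print(t,p,np.round(q,1),yawof(Rm),np.degrees(Rm[:2,2]))
for az in(35,55,75):
  for up in (.5,.8):
    print(az,up,np.round(Rm.T@vec(az,up)*1000),[np.round(np.degrees(fk(push(q,vec(az,up),n))[1][:2,2]),1) for n in(2,3,4)])
E
```

```text
10.7 [0.31766771 0.4522253  0.73683437] [  73.6   23.1   71.8   -3.9 -143.2 -117.1] -130.44162050993353 [-3.54790732 -3.78456991]
35 0.5 [-41. -11. -26.] [array([-1.4, -2.1]), array([-0.3, -1.1]), array([ 0.9, -0.2])]
35 0.8 [-35. -10. -35.] [array([-1.2, -1.9]), array([-0. , -0.9]), array([1.3, 0.1])]
55 0.5 [-42.   4. -26.] [array([-1.4, -1.9]), array([-0.3, -0.9]), array([0.8, 0.2])]
55 0.8 [-36.   4. -35.] [array([-1.3, -1.8]), array([-0.1, -0.7]), array([1.2, 0.4])]
75 0.5 [-38.  19. -26.] [array([-1.6, -1.9]), array([-0.6, -0.8]), array([0.4, 0.3])]
75 0.8 [-32.  17. -34.] [array([-1.4, -1.7]), array([-0.3, -0.6]), array([0.8, 0.6])]
```

Call:
{"name": "apply_moves", "arguments": {"targets": [{"travel": [0,0,0],"roll": 0,"jaw": 87},{"travel": [-35,18,-30],"roll": 0,"jaw": 87},{"travel": [-35,18,-30],"roll": 0,"jaw": 87},{"travel": [-35,18,-30],"roll": 0,"jaw": 87},{"travel": [-14,7,-12],"roll": 0,"jaw": 87},{"travel": [0,0,0],"roll": 0,"jaw": 87}]}}

```text
clock: 11.3
tool_pos: [0.3111, 0.5237, 0.7189]
orientation: [-180.0, -0.6, -130.3]
force: [0.5, -0.9, 0.5]
opening: 0.0867
gripper_force: 0.0
```

```bash
python3 - <<'E'
from plan import *
o=ctrl.get_obs();print(o["force"])
p,Rm,q,t=cur();print(t,p,np.round(q,2),yawof(Rm),np.degrees(Rm[:2,2]))
P_=Plan(87)
for w,r in[((.33,.30,.62),0),((.35,0,.45),50),((.395,-.36,.30),75)]:P_.to(w,r,step=.048)
P_.out()
E
```

```text
[ 0.53056385 -0.89255954  0.47412555]
11.3 [0.3111118  0.52365822 0.71887368] [  77.48   25.57   71.72   -0.38 -136.65 -118.05] -130.29741987197687 [-0.36503377 -0.43305434]
!row 1 err 0.0 speed 1.26 3 [  76.   18.   57.   -0. -129. -117.]
[{"travel": [26, -27, 17], "roll": 0, "jaw": 87}, {"travel": [26, -26, 16], "roll": 0, "jaw": 87}, {"travel": [27, -27, 17], "roll": 0, "jaw": 87}, {"travel": [26, -26, 17], "roll": 0, "jaw": 87}, {"travel": [26, -27, 17], "roll": 0, "jaw": 87}, {"travel": [26, -26, 16], "roll": 0, "jaw": 87}, {"travel": [27, -26, 22], "roll": 6, "jaw": 87}, {"travel": [24, -29, 21], "roll": 6, "jaw": 87}, {"travel": [21, -31, 22], "roll": 7, "jaw": 87}, {"travel": [16, -34, 21], "roll": 6, "jaw": 87}]
[{"travel": [14, -35, 22], "roll": 6, "jaw": 87}, {"travel": [9, -36, 21], "roll": 7, "jaw": 87}, {"travel": [5, -37, 22], "roll": 6, "jaw": 87}, {"travel": [1, -37, 22], "roll": 6, "jaw": 87}, {"travel": [-5, -36, 15], "roll": 8, "jaw": 87}, {"travel": [-9, -35, 15], "roll": 7, "jaw": 87}, {"travel": [-14, -33, 16], "roll": 8, "jaw": 87}, {"travel": [-19, -31, 15], "roll": 7, "jaw": 87}, {"travel": [-22, -29, 15], "roll": 8, "jaw": 87}, {"travel": [-26, -26, 15], "roll": 7, "jaw": 87}]
[{"travel": [-28, -22, 15], "roll": 8, "jaw": 87}, {"travel": [-32, -17, 16], "roll": 7, "jaw": 87}, {"travel": [-33, -14, 15], "roll": 8, "jaw": 87}, {"travel": [-36, -9, 15], "roll": 7, "jaw": 87}]
n 24 end [ 0.395 -0.36   0.3  ] [ -21.    6.  -13.    1.  -72. -145.] z [-0.006 -0.008 -1.   ]
```

Tilt is now 0.6 degrees, so I can go to the flask and look with the wrist camera.

Call:
{"name": "apply_moves", "arguments": {"targets": [{"travel": [20,-20,13],"roll": 0,"jaw": 87},{"travel": [26,-26,16],"roll": 0,"jaw": 87},{"travel": [27,-27,17],"roll": 0,"jaw": 87},{"travel": [26,-26,17],"roll": 0,"jaw": 87},{"travel": [27,-27,17],"roll": 0,"jaw": 87},{"travel": [26,-27,17],"roll": 0,"jaw": 87},{"travel": [29,-29,24],"roll": 6,"jaw": 87},{"travel": [25,-30,22],"roll": 6,"jaw": 87},{"travel": [21,-31,22],"roll": 7,"jaw": 87},{"travel": [16,-34,21],"roll": 6,"jaw": 87}]}}

```text
clock: 12.3
tool_pos: [0.3396, 0.1516, 0.5398]
orientation: [179.8, 0.1, -155.5]
force: [1.5, 0.5, -0.3]
opening: 0.0872
gripper_force: 0.0
```

Call:
{"name": "apply_moves", "arguments": {"targets": [{"travel": [14,-35,22],"roll": 6,"jaw": 87},{"travel": [9,-36,21],"roll": 7,"jaw": 87},{"travel": [5,-37,22],"roll": 6,"jaw": 87},{"travel": [1,-37,22],"roll": 6,"jaw": 87},{"travel": [-5,-36,15],"roll": 8,"jaw": 87},{"travel": [-9,-35,15],"roll": 7,"jaw": 87},{"travel": [-14,-33,16],"roll": 8,"jaw": 87},{"travel": [-19,-31,15],"roll": 7,"jaw": 87},{"travel": [-22,-29,15],"roll": 8,"jaw": 87},{"travel": [-26,-26,15],"roll": 7,"jaw": 87}]}}

```text
clock: 13.3
tool_pos: [0.378, -0.2152, 0.3629]
orientation: [-179.9, 0.2, 134.4]
force: [2.1, 0.7, 0.1]
opening: 0.087
gripper_force: 0.0
```

Call:
{"name": "apply_moves", "arguments": {"targets": [{"travel": [-28,-22,15],"roll": 8,"jaw": 87},{"travel": [-32,-17,16],"roll": 7,"jaw": 87},{"travel": [-33,-14,15],"roll": 8,"jaw": 87},{"travel": [-36,-9,15],"roll": 7,"jaw": 87},{"travel": [0,0,0],"roll": 0,"jaw": 87}]}}

```text
clock: 13.8
tool_pos: [0.3959, -0.361, 0.2989]
orientation: [-179.7, 0.1, 104.3]
force: [0.1, 0.3, 0.2]
opening: 0.0871
gripper_force: 0.0
```

```bash
python3 - <<'E'
from plan import *
import cv2
p,Rm,q,t=cur();print(t,p,np.round(q,1),yawof(Rm),np.degrees(Rm[:2,2]))
cv2.imwrite("pics/w1.png",ctrl.snapshot("wrist")[:,:,::-1])
s=ctrl.snapshot("top")[:,:,::-1];cv2.imwrite("pics/t1.png",s);cv2.imwrite("pics/s1.png",ctrl.snapshot("scene")[:,:,::-1])
E
```

```text
13.8 [ 0.39589249 -0.3609594   0.29891513] [ -21.2    5.7  -12.4    0.3  -72.1 -144.6] 104.30630851948105 [-0.26139341 -0.2069897 ]
```

View pics/w1.png

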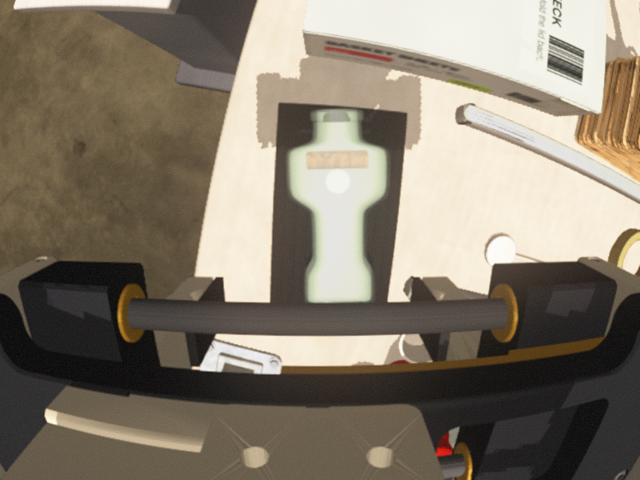

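The wrist picture shows the flask with its mouth at (338,114), the cork at (338,160), the dimple at (338,182), the waist around (338,230) and the base end at (339,300).

```bash
python3 - <<'E'
from h import *
p,Rm,o=tool()
M=wray(338,113,.024);B=wray(339,301,.03);c=wray(337,160,.02);D=wray(338,182,.012)
print("mouth",M,"base",B,"cork",c,"dimple",D)
d=(B-M)[:2];L=np.linalg.norm(d);d/=L;print("len",L,"az m",np.degrees(np.arctan2(-d[1],-d[0])))
for s,(a,k) in{"mouth":(M,.14),"base":(B,-.09),"dimple":(D,.06)}.items():print(s,a[:2]+k*d)
print("waist edges",wray(316,230,.03),wray(360,230,.03))
yf=np.array([-d[1],d[0],0]);print("tool y",Rm[:,1],"flask y",yf)
E
```

```text
mouth [ 0.3904 -0.2489  0.024 ] base [ 0.4488 -0.4578  0.03  ] cork [ 0.4031 -0.2998  0.02  ] dimple [ 0.4113 -0.3241  0.012 ]
len 0.21690958946067826 az m 105.61884506045266
mouth [ 0.42809312 -0.38373037]
base [ 0.42456871 -0.37112333]
dimple [ 0.4274542  -0.38188444]
waist edges [ 0.4003 -0.3811  0.03  ] [ 0.4482 -0.3684  0.03  ]
tool y [ 0.96708269  0.25444057 -0.00332765] flask y [0.96307406 0.2692366  0.        ]
```

Call:
{"name": "apply_moves", "arguments": {"targets": [{"travel": [-28,25,40],"roll": -1,"jaw": 87},{"travel": [0,0,48],"roll": 0,"jaw": 87},{"travel": [0,0,48],"roll": 0,"jaw": 87},{"travel": [0,0,48],"roll": 0,"jaw": 87},{"travel": [0,0,40],"roll": 0,"jaw": 87},{"travel": [0,0,0],"roll": 0,"jaw": 87}]}}

```text
clock: 14.55
tool_pos: [0.4202, -0.3738, 0.0749]
orientation: [-179.4, -0.2, 105.8]
force: [-0.6, -0.2, -0.4]
opening: 0.0865
gripper_force: 0.0
```

```bash
python3 - <<'E'
from plan import *
p,Rm,q,t=cur();print(t,p,yawof(Rm),np.degrees(Rm[:2,2]))
m=np.array([np.cos(np.radians(105.6)),np.sin(np.radians(105.6)),0])
print("to go tool mm",Rm.T@(np.array([.4265,-.381,.032])-p)*1000)
for A in(85,100):
 for z in(.55,.65):
  for off in(-10,-4):
   # flask mouth az = A+180+off : tool yaw = mouth az (since at grip yaw 105~mouth az105.6)
   ya=A+180+off;Rt=R.from_euler('xyz',[180,0,ya],degrees=True).as_matrix();a=np.radians(A)
   for r in np.arange(.9,.4,-.02):
    q,c=ikstep([A+16,20,65,0,-130,-90],np.array([r*np.cos(a),r*np.sin(a),z]),Rt,.3)
    if c<1e-3:break
   h=[]
   for up in(.5,.9):
    qq=push(q.copy(),vec(A,up),30);pp,RR=fk(qq);zz=RR[:,2];mx=RR[:,0] # mouth dir = tool x
    h.append((up,"tilt",round(np.degrees(np.arccos(-zz[2]))),"az",round(np.degrees(np.arctan2(zz[1],zz[0]))),"mouth pitch",round(np.degrees(np.arcsin(-mx[2])),1),"y el",round(np.degrees(np.arcsin(RR[2,1])),1),np.round(pp,2),np.round(qq)))
   print(A,z,off,"r",round(r,2),np.round(q));[print("   ",*x) for x in h]
E
```

```text
14.55 [ 0.42015326 -0.37381809  0.07493813] 105.84188171127607 [-0.61825974  0.00926632]
to go tool mm [-8.77481199  4.5884729  42.8659826 ]
85 0.55 -10 r 0.8 [  99.   39.   71.    0. -121. -114.]
    0.5 tilt 65 az 78 mouth pitch 64.8 y el 3.0 [0.11 1.26 0.58] [  98.   57.   72.   26.  -44. -121.]
    0.9 tilt 66 az 78 mouth pitch 66.0 y el 2.6 [0.1  1.12 0.79] [ 100.   43.   72.   25.  -57. -116.]
85 0.55 -4 r 0.8 [  99.   39.   71.    0. -121. -108.]
    0.5 tilt 65 az 78 mouth pitch 64.9 y el -2.4 [0.11 1.26 0.58] [  98.   57.   72.   26.  -44. -115.]
    0.9 tilt 66 az 78 mouth pitch 66.0 y el -2.9 [0.1  1.12 0.79] [ 100.   43.   72.   25.  -57. -110.]
85 0.65 -10 r 0.7 [ 101.   32.   71.    0. -130. -116.]
    0.5 tilt 63 az 78 mouth pitch 63.2 y el 2.5 [0.11 1.22 0.62] [  98.   53.   72.   24.  -49. -119.]
    0.9 tilt 65 az 77 mouth pitch 64.8 y el 1.9 [0.1  1.07 0.82] [ 101.   40.   72.   25.  -61. -115.]
85 0.65 -4 r 0.7 [ 101.   32.   71.    0. -130. -110.]
    0.5 tilt 63 az 78 mouth pitch 63.1 y el -2.9 [0.11 1.22 0.62] [  98.   53.   72.   24.  -49. -113.]
    0.9 tilt 
[... 468 characters left out ...]
.22  1.24  0.58] [ 113.   57.   72.   26.  -44. -115.]
    0.9 tilt 66 az 93 mouth pitch 66.0 y el -2.9 [-0.19  1.1   0.79] [ 115.   43.   72.   25.  -57. -110.]
100 0.65 -10 r 0.7 [ 116.   32.   71.    0. -130. -116.]
    0.5 tilt 63 az 93 mouth pitch 63.2 y el 2.5 [-0.21  1.21  0.62] [ 113.   53.   72.   24.  -49. -119.]
    0.9 tilt 65 az 92 mouth pitch 64.8 y el 1.9 [-0.18  1.06  0.82] [ 116.   40.   72.   25.  -61. -115.]
100 0.65 -4 r 0.7 [ 116.   32.   71.    0. -130. -110.]
    0.5 tilt 63 az 93 mouth pitch 63.1 y el -2.9 [-0.21  1.21  0.62] [ 113.   53.   72.   24.  -49. -113.]
    0.9 tilt 65 az 92 mouth pitch 64.6 y el -3.6 [-0.18  1.06  0.82] [ 116.   40.   72.   25.  -61. -109.]
```

Call:
{"name": "apply_moves", "arguments": {"targets": [{"travel": [-9,5,20],"roll": 0,"jaw": 87},{"travel": [0,0,23],"roll": 0,"jaw": 87},{"travel": [0,0,0],"roll": 0,"jaw": 50},{"travel": [0,0,0],"roll": 0,"jaw": 50},{"travel": [0,0,0],"roll": 0,"jaw": 50},{"travel": [0,0,0],"roll": 0,"jaw": 50}]}}

```text
clock: 15.15
tool_pos: [0.4292, -0.3831, 0.0369]
orientation: [-179.7, 0.2, 105.8]
force: [0.6, 1.1, 8.7]
opening: 0.0619
gripper_force: 30.0
```

```bash
python3 - <<'E'
from plan import *
p,Rm,q,t=cur();print(t,p,yawof(Rm),np.degrees(Rm[:2,2]),ctrl.get_obs()["opening"],ctrl.get_obs()["gripper_force"])
for beta in(80,93,105):
  b=np.radians(beta);a=np.radians(42);z=np.array([np.sin(a)*np.cos(b),np.sin(a)*np.sin(b),-np.cos(a)])
  m0=np.array([-np.cos(a)*np.cos(b),-np.cos(a)*np.sin(b),-np.sin(a)]) 
  for th in(-42,0,42):
    M=R.from_rotvec(np.radians(th)*z);m=M.apply(m0);y=np.cross(z,m)
    tcp=np.array([.46,.31,.085])-.14*m
    for qq in ik(tcp,z,y):print(beta,th,"m",np.round(m,2),"tcp",np.round(tcp,2),np.round(qq),"wrist",np.round(tcp-.356*z,2),"pitch",round(np.degrees(np.arcsin(-m[2]))),"yel",round(np.degrees(np.arcsin(y[2]))))
E
```

```text
15.15 [ 0.42923905 -0.38309403  0.03685078] 105.80659372988791 [-0.20805209 -0.22247632] 0.06188644462269874 30.002398788928986
80 -42 m [ 0.56 -0.66 -0.5 ] tcp [0.38 0.4  0.15] [ 45.   5. -28. -50. -30.  26.] wrist [0.34 0.17 0.42] pitch 30 yel -27
80 0 m [-0.13 -0.73 -0.67] tcp [0.48 0.41 0.18] [ 38.  11. -18. -47. -37. -16.] wrist [0.44 0.18 0.44] pitch 42 yel 0
80 42 m [-0.75 -0.43 -0.5 ] tcp [0.57 0.37 0.15] [ 28.  18. -10. -49. -44. -48.] wrist [0.52 0.14 0.42] pitch 30 yel 27
93 -42 m [ 0.7  -0.52 -0.5 ] tcp [0.36 0.38 0.15] [ 38.   7. -25. -52. -44.  42.] wrist [0.37 0.14 0.42] pitch 30 yel -27
93 0 m [ 0.04 -0.74 -0.67] tcp [0.45 0.41 0.18] [ 35.  13. -14. -49. -49.  -3.] wrist [0.47 0.18 0.44] pitch 42 yel 0
93 42 m [-0.64 -0.59 -0.5 ] tcp [0.55 0.39 0.15] [ 28.  22.  -5. -49. -54. -40.] wrist [0.56 0.15 0.42] pitch 30 yel 27
105 -42 m [ 0.79 -0.36 -0.5 ] tcp [0.35 0.36 0.15] [ 34.  10. -23. -51. -55.  53.] wrist [0.41 0.13 0.42] pitch 30 yel -27
105 0 m [ 0.19 -0.72 -0.67] tcp [0.43 0.41 0.18] [ 34.  15. -11. -48. -58.   6.] wrist [0.49 0.18 0.44] pitch 42 yel 0
105 42 m [-0.5  -0.71 -0.5 ] tcp [0.53 0.41 0.15] [ 29.  24.  -1. -47. -62. -34.] wrist [0.59 0.18 0.42] pitch 30 yel 27
```

```bash
cat >> plan.py <<'E'
from scipy.interpolate import CubicSpline
def spline(s,pts,roll,vmax=.042,nramp=6,rdelay=0.):
    X=np.vstack([s.p,pts]);u=np.r_[0,np.cumsum(np.linalg.norm(np.diff(X,axis=0),axis=1))];c=CubicSpline(u,X)
    g=np.linspace(0,u[-1],400);S=np.r_[0,np.cumsum(np.linalg.norm(np.diff(c(g),axis=0),axis=1))]
    n=int(np.ceil(S[-1]/vmax+nramp));n=max(n,int(abs(roll)/8/(1-rdelay))+nramp)
    i=np.arange(n);v=np.minimum(1,np.minimum(i+1,n-i)/(nramp+1));f=np.cumsum(v)/v.sum();done=0
    for a in f:
        r=round(roll*max(0,a-rdelay)/(1-rdelay))-done;done+=r
        s.row(c(np.interp(a*S[-1],S,g))-s.p,r)
    return s
E
python3 - <<'E'
from plan import *
P_=Plan(50)
A=np.radians(93)
spline(P_,[(.427,-.37,.20),(.40,-.12,.36),(.27,.25,.52),(.69*np.cos(A),.69*np.sin(A),.64)],-160,vmax=.046,nramp=6,rdelay=.08)
P_.out();print(yawof(P_.R))
E
```

```text
[{"travel": [-2, -1, -6], "roll": 0, "jaw": 50}, {"travel": [-3, -1, -13], "roll": 0, "jaw": 50}, {"travel": [-4, -1, -19], "roll": 0, "jaw": 50}, {"travel": [-2, -1, -25], "roll": 0, "jaw": 50}, {"travel": [1, 0, -33], "roll": 0, "jaw": 50}, {"travel": [9, 2, -37], "roll": -2, "jaw": 50}, {"travel": [20, 5, -40], "roll": -6, "jaw": 50}, {"travel": [28, 10, -34], "roll": -5, "jaw": 50}, {"travel": [32, 14, -28], "roll": -6, "jaw": 50}, {"travel": [34, 19, -24], "roll": -5, "jaw": 50}]
[{"travel": [33, 23, -21], "roll": -6, "jaw": 50}, {"travel": [32, 25, -19], "roll": -5, "jaw": 50}, {"travel": [31, 28, -18], "roll": -5, "jaw": 50}, {"travel": [29, 30, -17], "roll": -6, "jaw": 50}, {"travel": [27, 32, -18], "roll": -5, "jaw": 50}, {"travel": [26, 33, -17], "roll": -6, "jaw": 50}, {"travel": [23, 35, -18], "roll": -5, "jaw": 50}, {"travel": [21, 36, -18], "roll": -6, "jaw": 50}, {"travel": [18, 37, -17], "roll": -5, "jaw": 50}, {"travel": [17, 38, -17], "roll": -5, "jaw": 50}]
[{"travel": [15, 40, -17], "roll": -6, "jaw": 50}, {"travel": [12, 40, -16], "roll": -5, "jaw": 50}, {"travel
[... 199 characters left out ...]
[-3, 43, -13], "roll": -6, "jaw": 50}, {"travel": [-6, 44, -11], "roll": -5, "jaw": 50}, {"travel": [-10, 43, -11], "roll": -5, "jaw": 50}, {"travel": [-12, 42, -9], "roll": -6, "jaw": 50}]
[{"travel": [-17, 41, -9], "roll": -5, "jaw": 50}, {"travel": [-20, 40, -7], "roll": -6, "jaw": 50}, {"travel": [-20, 33, -6], "roll": -4, "jaw": 50}, {"travel": [-19, 26, -3], "roll": -4, "jaw": 50}, {"travel": [-17, 19, -3], "roll": -3, "jaw": 50}, {"travel": [-13, 15, -2], "roll": -3, "jaw": 50}, {"travel": [-9, 9, -1], "roll": -1, "jaw": 50}, {"travel": [-5, 4, -1], "roll": -1, "jaw": 50}]
n 38 end [-0.036  0.689  0.64 ] [ 109.   28.   64.   -0. -126. -113.] z [-0.004 -0.004 -1.   ]
-94.19336880621017
```

Call:
{"name": "apply_moves", "arguments": {"targets": [{"travel": [-2,-1,-6],"roll": 0,"jaw": 50},{"travel": [-3,-1,-13],"roll": 0,"jaw": 50},{"travel": [-4,-1,-19],"roll": 0,"jaw": 50},{"travel": [-2,-1,-25],"roll": 0,"jaw": 50},{"travel": [1,0,-33],"roll": 0,"jaw": 50},{"travel": [9,2,-37],"roll": -2,"jaw": 50},{"travel": [20,5,-40],"roll": -6,"jaw": 50},{"travel": [28,10,-34],"roll": -5,"jaw": 50},{"travel": [32,14,-28],"roll": -6,"jaw": 50},{"travel": [34,19,-24],"roll": -5,"jaw": 50}]}}

```text
clock: 16.15
tool_pos: [0.4173, -0.2588, 0.2953]
orientation: [-179.7, -0.1, 129.9]
force: [1.2, 1.4, -4.5]
opening: 0.0616
gripper_force: 30.0
```

Call:
{"name": "apply_moves", "arguments": {"targets": [{"travel": [33,23,-21],"roll": -6,"jaw": 50},{"travel": [32,25,-19],"roll": -5,"jaw": 50},{"travel": [31,28,-18],"roll": -5,"jaw": 50},{"travel": [29,30,-17],"roll": -6,"jaw": 50},{"travel": [27,32,-18],"roll": -5,"jaw": 50},{"travel": [26,33,-17],"roll": -6,"jaw": 50},{"travel": [23,35,-18],"roll": -5,"jaw": 50},{"travel": [21,36,-18],"roll": -6,"jaw": 50},{"travel": [18,37,-17],"roll": -5,"jaw": 50},{"travel": [17,38,-17],"roll": -5,"jaw": 50}]}}

```text
clock: 17.15
tool_pos: [0.3209, 0.1426, 0.474]
orientation: [-179.9, -0.3, -176.0]
force: [1.4, 0.8, -5.7]
opening: 0.062
gripper_force: 30.0
```

Call:
{"name": "apply_moves", "arguments": {"targets": [{"travel": [15,40,-17],"roll": -6,"jaw": 50},{"travel": [12,40,-16],"roll": -5,"jaw": 50},{"travel": [9,42,-16],"roll": -6,"jaw": 50},{"travel": [7,42,-15],"roll": -5,"jaw": 50},{"travel": [3,43,-14],"roll": -6,"jaw": 50},{"travel": [1,43,-13],"roll": -5,"jaw": 50},{"travel": [-3,43,-13],"roll": -6,"jaw": 50},{"travel": [-6,44,-11],"roll": -5,"jaw": 50},{"travel": [-10,43,-11],"roll": -5,"jaw": 50},{"travel": [-12,42,-9],"roll": -6,"jaw": 50}]}}

```text
clock: 18.15
tool_pos: [0.1, 0.5116, 0.6092]
orientation: [179.8, -0.3, -121.0]
force: [0.8, 0.7, -3.4]
opening: 0.0618
gripper_force: 30.0
```

Call:
{"name": "apply_moves", "arguments": {"targets": [{"travel": [-17,41,-9],"roll": -5,"jaw": 50},{"travel": [-20,40,-7],"roll": -6,"jaw": 50},{"travel": [-20,33,-6],"roll": -4,"jaw": 50},{"travel": [-19,26,-3],"roll": -4,"jaw": 50},{"travel": [-17,19,-3],"roll": -3,"jaw": 50},{"travel": [-13,15,-2],"roll": -3,"jaw": 50},{"travel": [-9,9,-1],"roll": -1,"jaw": 50},{"travel": [-5,4,-1],"roll": -1,"jaw": 50},{"travel": [0,0,0],"roll": 0,"jaw": 50}]}}

```text
clock: 19.05
tool_pos: [-0.0356, 0.6904, 0.639]
orientation: [179.7, -0.3, -94.2]
force: [-0.7, 1.1, -4.4]
opening: 0.0623
gripper_force: 30.0
```

```bash
python3 - <<'E'
from plan import *
import cv2
p,Rm,q,t=cur();o=ctrl.get_obs();print(t,p,np.round(q,1),yawof(Rm),np.degrees(Rm[:2,2]),o["opening"],o["force"])
a=ctrl.snapshot("wrist")[:,:,::-1];cv2.imwrite("pics/w2.png",a[60:310])
for A in(93,100):
  for up in(.5,.8):
    qq=push(q,vec(A,up),22);pp,RR=fk(qq);zz=RR[:,2]
    print(A,up,"tilt",np.degrees(np.arccos(-zz[2])),"pitch",np.degrees(np.arcsin(-RR[2,0])),"yel",np.degrees(np.arcsin(RR[2,1])),np.round(pp,2),np.round(qq))
E
```

```text
19.05 [-0.03563737  0.69039502  0.63901396] [ 108.8   28.6   64.1   -0.5 -125.7 -113.3] -94.15095479146805 [-0.32174354 -0.31197087] 0.06226862589921607 [-0.65743215  1.07209514 -4.35254852]
93 0.5 tilt 44.879816801023544 pitch 44.878764550776445 yel 0.2455388605386409 [-0.06  1.1   0.6 ] [ 107.   47.   72.   15.  -73. -110.]
93 0.8 tilt 45.80778490862306 pitch 45.80730275620109 yel -0.16617581510845666 [-0.05  1.    0.73] [ 110.   38.   72.   17.  -81. -110.]
100 0.5 tilt 44.77293679493397 pitch 44.67941724193631 yel 2.3153717023003857 [-0.14  1.09  0.6 ] [ 112.   47.   72.   17.  -73. -115.]
100 0.8 tilt 45.710777888509334 pitch 45.65727590870698 yel 1.7508619294711962 [-0.13  0.99  0.73] [ 114.   38.   72.   18.  -81. -114.]
```

View pics/w2.png

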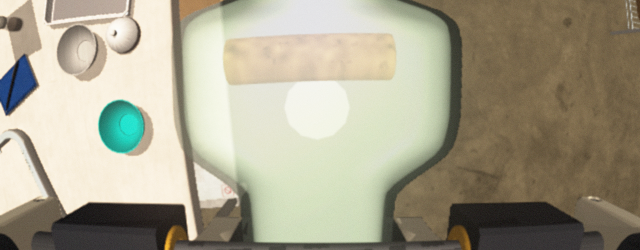

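The wrist crop shows the flask held, with the cork still crosswise at (310,58) near the shoulders and the dimple at (316,108). Next I tilt it.

```bash
python3 - <<'E'
from plan import *
p,Rm,q,t=cur();rows=[]
for k in range(22):
    p,Rm=fk(q);d=vec(93,.8,min(.05,.02+.01*k));tr=np.round(Rm.T@d*1000).astype(int)
    rows.append({"travel":[int(x) for x in tr],"roll":0,"jaw":50});q,_=ikstep(q,p+Rm@(tr/1000),Rm,W)
    if k%5==4:print(k+1,np.degrees(np.arccos(-fk(q)[1][2,2])),np.round(q,1))
for i in(0,10,20):print(json.dumps(rows[i:i+10]))
E
```

```text
5 6.376322839493223 [ 109.1   32.7   71.7    2.9 -123.1 -111.6]
10 16.613799517274426 [ 109.6   33.7   71.7    7.3 -112.6 -110.1]
15 27.41295002486038 [ 109.9   35.1   71.7   11.2 -101.2 -109.5]
20 38.60045678491768 [ 109.9   36.9   71.7   14.9  -88.8 -109.5]
[{"travel": [-15, 2, -13], "roll": 0, "jaw": 50}, {"travel": [-23, 3, -19], "roll": 0, "jaw": 50}, {"travel": [-31, 4, -24], "roll": 0, "jaw": 50}, {"travel": [-40, 5, -29], "roll": 0, "jaw": 50}, {"travel": [-41, 5, -28], "roll": 0, "jaw": 50}, {"travel": [-42, 5, -27], "roll": 0, "jaw": 50}, {"travel": [-43, 5, -25], "roll": 0, "jaw": 50}, {"travel": [-44, 5, -24], "roll": 0, "jaw": 50}, {"travel": [-45, 5, -22], "roll": 0, "jaw": 50}, {"travel": [-45, 5, -21], "roll": 0, "jaw": 50}]
[{"travel": [-46, 5, -19], "roll": 0, "jaw": 50}, {"travel": [-47, 5, -17], "roll": 0, "jaw": 50}, {"travel": [-47, 5, -15], "roll": 0, "jaw": 50}, {"travel": [-48, 5, -14], "roll": 0, "jaw": 50}, {"travel": [-48, 5, -12], "roll": 0, "jaw": 50}, {"travel": [-49, 5, -10], "roll": 0, "jaw": 50}, {"travel": [-49, 5, -8], "roll": 0, "jaw": 50}, {"travel": [-49, 5, -6], "roll": 0, "jaw": 50}, {"travel": [-50, 5, -4], "roll": 0, "jaw": 50}, {"travel": [-50, 5, -2], "roll": 0, "jaw": 50}]
[{"travel": [-50, 5, 0], "roll": 0, "jaw": 50}, {"travel": [-50, 5, 2], "roll": 0, "jaw": 50}]
```

Call:
{"name": "apply_moves", "arguments": {"targets": [{"travel": [-15,2,-13],"roll": 0,"jaw": 50},{"travel": [-23,3,-19],"roll": 0,"jaw": 50},{"travel": [-31,4,-24],"roll": 0,"jaw": 50},{"travel": [-40,5,-29],"roll": 0,"jaw": 50},{"travel": [-41,5,-28],"roll": 0,"jaw": 50},{"travel": [-42,5,-27],"roll": 0,"jaw": 50},{"travel": [-43,5,-25],"roll": 0,"jaw": 50},{"travel": [-44,5,-24],"roll": 0,"jaw": 50},{"travel": [-45,5,-22],"roll": 0,"jaw": 50},{"travel": [-45,5,-21],"roll": 0,"jaw": 50}]}}

```text
clock: 20.1
tool_pos: [-0.0413, 0.8063, 0.6589]
orientation: [180.0, 15.7, -94.3]
force: [-0.2, -0.3, -4.6]
opening: 0.0618
gripper_force: 30.0
```

```bash
python3 - <<'E'
from plan import *
p,Rm,q,t=cur();o=ctrl.get_obs();print(t,p,np.round(q,2),o["force"],o["opening"])
print("pitch",np.degrees(np.arcsin(-Rm[2,0])),"yel",np.degrees(np.arcsin(Rm[2,1])))
E
```

```text
20.1 [-0.04132348  0.80630193  0.65885401] [ 109.41   33.75   71.66    6.76 -113.35 -110.21] [-0.17030415 -0.32009013 -4.60088621] 0.061797060972610826
pitch 15.66416536603075 yel 0.020070305448205747
```

Call:
{"name": "apply_moves", "arguments": {"targets": [{"travel": [-46,5,-19],"roll": 0,"jaw": 50},{"travel": [-47,5,-17],"roll": 0,"jaw": 50},{"travel": [-47,5,-15],"roll": 0,"jaw": 50},{"travel": [-48,5,-14],"roll": 0,"jaw": 50},{"travel": [-48,5,-12],"roll": 0,"jaw": 50},{"travel": [-49,5,-10],"roll": 0,"jaw": 50},{"travel": [-49,5,-8],"roll": 0,"jaw": 50},{"travel": [-49,5,-6],"roll": 0,"jaw": 50},{"travel": [-49,5,-4],"roll": 0,"jaw": 50},{"travel": [-49,5,-2],"roll": 0,"jaw": 50}]}}

```text
clock: 21.1
tool_pos: [-0.0489, 0.952, 0.6857]
orientation: [-180.0, 35.8, -94.2]
force: [-0.1, 0.0, -3.5]
opening: 0.0619
gripper_force: 30.0
```

Call:
{"name": "apply_moves", "arguments": {"targets": [{"travel": [-49,5,0],"roll": 0,"jaw": 50},{"travel": [-49,5,0],"roll": 0,"jaw": 50},{"travel": [-49,5,2],"roll": 0,"jaw": 50},{"travel": [-20,2,2],"roll": 0,"jaw": 50}]}}

```text
clock: 21.5
tool_pos: [-0.0516, 1.0014, 0.6985]
orientation: [-180.0, 42.7, -94.2]
force: [-0.6, -1.0, -5.0]
opening: 0.0618
gripper_force: 30.0
```

```bash
python3 - <<'E'
from plan import *
import cv2
p,Rm,q,t=cur();o=ctrl.get_obs();print(t,p,np.round(q,2),o["force"],o["opening"])
print("pitch",np.degrees(np.arcsin(-Rm[2,0])),"yel",np.degrees(np.arcsin(Rm[2,1])))
P_=Plan(50)
m=Rm[:,0];mouth=np.array([.46,.325,.10]);tcp=mouth-.14*m-.0*m;print("mouth dir",m,"tcp",tcp)
spline(P_,[(.12,.80,.62),(.30,.62,.45),tcp+[0,.02,.06],tcp],0,vmax=.044,nramp=6);P_.out()
E
```

```text
21.5 [-0.0515961   1.00142448  0.69845888] [ 109.2    39.01   71.62   15.8   -82.63 -109.73] [-0.62463588 -0.96852881 -4.98823897] 0.06182006772794172
pitch 42.715787552432225 yel -0.01631162706867041
mouth dir [-0.05397837 -0.7327422  -0.67836215] tcp [0.46755697 0.42758391 0.1949707 ]
[{"travel": [3, -4, -3], "roll": 0, "jaw": 50}, {"travel": [7, -9, -6], "roll": 0, "jaw": 50}, {"travel": [11, -13, -8], "roll": 0, "jaw": 50}, {"travel": [15, -17, -10], "roll": 0, "jaw": 50}, {"travel": [20, -22, -11], "roll": 0, "jaw": 50}, {"travel": [26, -25, -11], "roll": 0, "jaw": 50}, {"travel": [31, -29, -10], "roll": 0, "jaw": 50}, {"travel": [32, -29, -6], "roll": 0, "jaw": 50}, {"travel": [34, -28, -4], "roll": 0, "jaw": 50}, {"travel": [34, -27, -2], "roll": 0, "jaw": 50}]
[{"travel": [35, -27, 1], "roll": 0, "jaw": 50}, {"travel": [34, -27, 2], "roll": 0, "jaw": 50}, {"travel": [35, -27, 2], "roll": 0, "jaw": 50}, {"travel": [34, -28, 3], "roll": 0, "jaw": 50}, {"travel": [33, -28, 3], "roll": 0, "jaw": 50}, {"travel": [33, -28, 2], "roll": 0, "jaw": 50}, {"travel": [33, -30, 1], "roll": 0, "jaw": 50}, {"travel": [32, -30, 0], "roll": 0, "jaw": 50}, {"travel": [32, -30, 1], "roll": 0, "jaw": 50}, {"travel": [33, -28, 2], "roll": 0, "jaw": 50}]
[{"travel": [35, -27, 4], "roll": 0, "jaw": 50}, {"travel": [36, -23, 7], "roll": 0, "jaw": 50}, {"travel": [33, -15, 9], "roll": 0, "jaw": 50}, {"travel": [28, -8, 12], "roll": 0, "jaw": 50}, {"travel": [23, -2, 11], "roll": 0, "jaw": 50}, {"travel": [16, -1, 9], "roll": 0, "jaw": 50}, {"travel": [11, 1, 6], "roll": 0, "jaw": 50}, {"travel": [5, 1, 4], "roll": 0, "jaw": 50}]
n 28 end [0.468 0.428 0.195] [ 38.  11. -15. -48. -43. -12.] z [ 0.05   0.677 -0.735]
```

Call:
{"name": "apply_moves", "arguments": {"targets": [{"travel": [3,-4,-3],"roll": 0,"jaw": 50},{"travel": [7,-9,-6],"roll": 0,"jaw": 50},{"travel": [11,-13,-8],"roll": 0,"jaw": 50},{"travel": [15,-17,-10],"roll": 0,"jaw": 50},{"travel": [20,-22,-11],"roll": 0,"jaw": 50},{"travel": [26,-25,-11],"roll": 0,"jaw": 50},{"travel": [31,-29,-10],"roll": 0,"jaw": 50},{"travel": [32,-29,-6],"roll": 0,"jaw": 50},{"travel": [34,-28,-4],"roll": 0,"jaw": 50},{"travel": [34,-27,-2],"roll": 0,"jaw": 50}]}}

```text
clock: 22.5
tool_pos: [0.1369, 0.7791, 0.6069]
orientation: [-180.0, 42.7, -94.2]
force: [0.0, 1.3, -3.4]
opening: 0.0617
gripper_force: 30.0
```

Call:
{"name": "apply_moves", "arguments": {"targets": [{"travel": [35,-27,1],"roll": 0,"jaw": 50},{"travel": [34,-27,2],"roll": 0,"jaw": 50},{"travel": [35,-27,2],"roll": 0,"jaw": 50},{"travel": [34,-28,3],"roll": 0,"jaw": 50},{"travel": [33,-28,3],"roll": 0,"jaw": 50},{"travel": [33,-28,2],"roll": 0,"jaw": 50},{"travel": [33,-30,1],"roll": 0,"jaw": 50},{"travel": [32,-30,0],"roll": 0,"jaw": 50},{"travel": [32,-30,1],"roll": 0,"jaw": 50},{"travel": [33,-28,2],"roll": 0,"jaw": 50}]}}

```text
clock: 23.5
tool_pos: [0.4015, 0.5257, 0.3688]
orientation: [-179.7, 42.8, -94.0]
force: [1.1, 0.8, -4.6]
opening: 0.0623
gripper_force: 30.0
```

Call:
{"name": "apply_moves", "arguments": {"targets": [{"travel": [35,-27,4],"roll": 0,"jaw": 50},{"travel": [36,-23,7],"roll": 0,"jaw": 50},{"travel": [33,-15,9],"roll": 0,"jaw": 50},{"travel": [28,-8,12],"roll": 0,"jaw": 50},{"travel": [23,-2,11],"roll": 0,"jaw": 50},{"travel": [16,-1,9],"roll": 0,"jaw": 50},{"travel": [11,1,6],"roll": 0,"jaw": 50},{"travel": [5,1,4],"roll": 0,"jaw": 50}]}}

```text
clock: 24.3
tool_pos: [0.4679, 0.4253, 0.1951]
orientation: [-179.8, 42.6, -94.2]
force: [0.6, -0.3, -4.2]
opening: 0.0615
gripper_force: 30.0
```

```bash
python3 - <<'E'
from plan import *
import cv2
p,Rm,q,t=cur();o=ctrl.get_obs();print(t,p,np.round(q,2),o["force"],o["opening"])
print("pitch",np.degrees(np.arcsin(-Rm[2,0])),"yel",np.degrees(np.arcsin(Rm[2,1])),"mouth",p+.14*Rm[:,0])
cv2.imwrite("pics/w3.png",ctrl.snapshot("wrist")[:,:,::-1])
P_=Plan(50)
def lean(total,n,mo):
    """roll by total keeping mouth going to mo"""
    z=P_.R[:,2];m0=P_.p+.14*P_.R[:,0];done=0
    for a in np.arange(1,n+1)/n:
        r=round(total*a)-done;done+=r
        R1=P_.R@e('z',r);P_.row(m0+(np.array(mo)-m0)*a-.14*R1[:,0]-P_.p,r)
    print("lean: m",np.round(P_.R[:,0],2),"pitch",round(np.degrees(np.arcsin(-P_.R[2,0]))),"yel",round(np.degrees(np.arcsin(P_.R[2,1]))),"tcp",np.round(P_.p,3),np.round(P_.q))
mo=[.46,.32,.095]
lean(44,7,mo);P_.out();P_.rows=[]
lean(-88,13,mo);P_.out();P_.rows=[]
lean(88,13,mo);P_.out()
E
```

```text
24.3 [0.46787377 0.4252899  0.19506594] [ 37.88  11.04 -15.23 -47.45 -42.76 -12.17] [ 0.59911844 -0.27132476 -4.17908732] 0.061489338943031664
pitch 42.551293718647415 yel -0.11933421553270347 mouth [0.46036    0.32242986 0.10039094]
lean: m [-0.73 -0.48 -0.49] pitch 29 yel 28 tcp [0.562 0.387 0.163] [ 28.  20.  -7. -49. -49. -47.]
[{"travel": [1, -15, 0], "roll": 6, "jaw": 50}, {"travel": [2, -17, 1], "roll": 7, "jaw": 50}, {"travel": [2, -15, 0], "roll": 6, "jaw": 50}, {"travel": [1, -15, 0], "roll": 6, "jaw": 50}, {"travel": [2, -15, 0], "roll": 6, "jaw": 50}, {"travel": [1, -17, 1], "roll": 7, "jaw": 50}, {"travel": [2, -15, 0], "roll": 6, "jaw": 50}]
n 7 end [0.562 0.387 0.163] [ 28.  20.  -7. -49. -49. -47.] z [ 0.051  0.674 -0.737]
lean: m [ 0.65 -0.58 -0.49] pitch 29 yel -28 tcp [0.369 0.401 0.163] [ 43.   5. -27. -52. -36.  34.]
[{"travel": [1, 17, 0], "roll": -7, "jaw": 50}, {"travel": [1, 17, 0], "roll": -7, "jaw": 50}, {"travel": [1, 15, 0], "roll": -6, "jaw": 50}, {"travel": [1, 17, 0], "roll": -7, "jaw": 50}, {"travel": [1, 17, 0], "roll": -7, "jaw": 50}, {"travel": [1,
[... 547 characters left out ...]
]
[{"travel": [1, -17, 0], "roll": 7, "jaw": 50}, {"travel": [1, -17, 0], "roll": 7, "jaw": 50}, {"travel": [1, -15, 0], "roll": 6, "jaw": 50}, {"travel": [1, -17, 0], "roll": 7, "jaw": 50}, {"travel": [1, -17, 0], "roll": 7, "jaw": 50}, {"travel": [1, -17, 0], "roll": 7, "jaw": 50}, {"travel": [1, -15, 0], "roll": 6, "jaw": 50}, {"travel": [1, -17, 0], "roll": 7, "jaw": 50}, {"travel": [1, -17, 0], "roll": 7, "jaw": 50}, {"travel": [1, -17, 0], "roll": 7, "jaw": 50}]
[{"travel": [1, -14, 0], "roll": 6, "jaw": 50}, {"travel": [1, -17, 0], "roll": 7, "jaw": 50}, {"travel": [1, -17, 0], "roll": 7, "jaw": 50}]
n 13 end [0.562 0.387 0.163] [ 28.  20.  -7. -49. -49. -47.] z [ 0.051  0.674 -0.737]
```

View pics/w3.png

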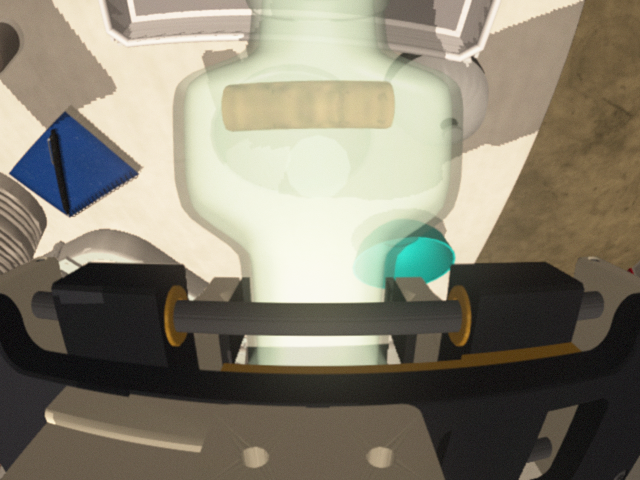

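The wrist picture shows the cork still bridging both shoulders at (308,106), with the pan below the mouth. I start rocking and check by cork colour.

Call:
{"name": "apply_moves", "arguments": {"targets": [{"travel": [1,-15,0],"roll": 6,"jaw": 50},{"travel": [2,-17,1],"roll": 7,"jaw": 50},{"travel": [2,-15,0],"roll": 6,"jaw": 50},{"travel": [1,-15,0],"roll": 6,"jaw": 50},{"travel": [2,-15,0],"roll": 6,"jaw": 50},{"travel": [1,-17,1],"roll": 7,"jaw": 50},{"travel": [2,-15,0],"roll": 6,"jaw": 50},{"travel": [0,0,0],"roll": 0,"jaw": 50},{"travel": [0,0,0],"roll": 0,"jaw": 50},{"travel": [0,0,0],"roll": 0,"jaw": 50}]}}

```text
clock: 25.35
tool_pos: [0.5621, 0.3884, 0.1649]
orientation: [147.6, 29.3, -146.8]
force: [-0.1, 0.0, -4.7]
opening: 0.062
gripper_force: 30.0
```

```bash
cat > ck.py <<'E'
from plan import *
import cv2,sys
def brown(im):
    h=cv2.cvtColor(im[:250],cv2.COLOR_RGB2HSV);m=((h[...,0]>12)&(h[...,0]<26)&(h[...,1]>55)&(h[...,2]>90)).astype(np.uint8)
    m=cv2.morphologyEx(m,cv2.MORPH_OPEN,np.ones((5,5)));n,l,st,c=cv2.connectedComponentsWithStats(m)
    return [(int(st[i,4]),st[i,:4].tolist(),) for i in range(1,n) if st[i,4]>250]
if __name__=="__main__":
    p,Rm,q,t=cur();im=ctrl.snapshot("wrist");cv2.imwrite(f"pics/{sys.argv[1]}.png",im[:,:,::-1])
    print(t,brown(im),"old",brown(cv2.imread("pics/w3.png")[:,:,::-1]))
    print("pitch",np.degrees(np.arcsin(-Rm[2,0])),"yel",np.degrees(np.arcsin(Rm[2,1])),"mouth",p+.14*Rm[:,0],np.round(q),ctrl.get_obs()["opening"])
E
python3 ck.py w4
```

```text
25.35 [(12889, [517, 0, 117, 165]), (7284, [204, 23, 135, 149]), (373, [101, 167, 31, 26]), (282, [107, 188, 31, 22]), (1806, [0, 195, 64, 55]), (492, [52, 204, 39, 28]), (1240, [56, 208, 69, 42]), (452, [125, 226, 40, 24])] old [(1404, [0, 0, 64, 48]), (29587, [482, 0, 158, 250]), (314, [57, 36, 27, 21]), (3679, [6, 45, 108, 102]), (296, [84, 55, 24, 26]), (7024, [222, 81, 172, 49])]
pitch 29.303101819941883 yel 27.892725169094497 mouth [0.45994723 0.32148063 0.09635033] [ 28.  20.  -7. -49. -49. -47.] 0.061619158119562346
```

Call:
{"name": "apply_moves", "arguments": {"targets": [{"travel": [1,17,0],"roll": -7,"jaw": 50},{"travel": [1,17,0],"roll": -7,"jaw": 50},{"travel": [1,15,0],"roll": -6,"jaw": 50},{"travel": [1,17,0],"roll": -7,"jaw": 50},{"travel": [1,17,0],"roll": -7,"jaw": 50},{"travel": [1,17,0],"roll": -7,"jaw": 50},{"travel": [1,14,0],"roll": -6,"jaw": 50},{"travel": [1,17,0],"roll": -7,"jaw": 50},{"travel": [1,17,0],"roll": -7,"jaw": 50},{"travel": [1,17,0],"roll": -7,"jaw": 50}]}}

```text
clock: 26.4
tool_pos: [0.4093, 0.4197, 0.183]
orientation: [-159.1, 38.1, -62.5]
force: [0.0, 0.5, -3.7]
opening: 0.0615
gripper_force: 30.0
```

Call:
{"name": "apply_moves", "arguments": {"targets": [{"travel": [0,15,0],"roll": -6,"jaw": 50},{"travel": [2,17,0],"roll": -7,"jaw": 50},{"travel": [1,17,0],"roll": -7,"jaw": 50},{"travel": [0,0,0],"roll": 0,"jaw": 50},{"travel": [0,0,0],"roll": 0,"jaw": 50},{"travel": [0,0,0],"roll": 0,"jaw": 50}]}}

```text
clock: 27.0
tool_pos: [0.3693, 0.4026, 0.1643]
orientation: [-147.4, 29.1, -41.5]
force: [-0.3, 0.4, -3.9]
opening: 0.0621
gripper_force: 30.0
```

```bash
python3 ck.py w5
```

```text
27.0 [(1233, [457, 0, 38, 49]), (630, [611, 64, 29, 53]), (3231, [540, 78, 83, 101]), (347, [512, 160, 27, 26]), (7792, [484, 163, 156, 87])] old [(1404, [0, 0, 64, 48]), (29587, [482, 0, 158, 250]), (314, [57, 36, 27, 21]), (3679, [6, 45, 108, 102]), (296, [84, 55, 24, 26]), (7024, [222, 81, 172, 49])]
pitch 29.102492692941688 yel -28.12451527017303 mouth [0.46080609 0.32148046 0.09619415] [ 43.   5. -27. -52. -36.  34.] 0.06193877454199927
```

View pics/w5.png

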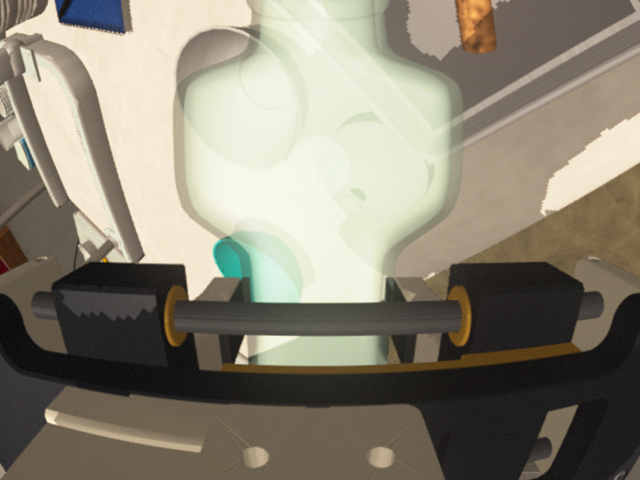

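The wrist picture shows the flask empty and the cork lying in the pan, partly visible at (476,22).

```bash
python3 - <<'E'
from plan import *
from h import wray
print("cork approx",wray(476,20,.015))
P_=Plan(50)
for end in[(.02,-.52,.58)]:
    spline(P_,[(.37,.30,.33),(.34,.02,.46),(.25,-.28,.54),end],29,vmax=.047,nramp=4);P_.out()
q0=P_.q
# find outward limit with tilt, then push
for A in(-80,-87,-94):
  for up in(.3,.8):
    q=q0.copy();best=[]
    for k in range(45):
        p,Rm=fk(q);q,_=ikstep(q,p+vec(A,up),Rm,W);z=np.degrees(fk(q)[1][:2,2]);best.append((np.hypot(*z),k+1,z.round(1),fk(q)[0].round(2)))
    print(A,up,min(best,key=lambda b:b[0]),best[5][2:],np.round(q))
E
```

```text
cork approx [0.4006 0.3178 0.015 ]
[{"travel": [-3, -3, -8], "roll": 0, "jaw": 50}, {"travel": [-5, -6, -16], "roll": 1, "jaw": 50}, {"travel": [-6, -8, -25], "roll": 0, "jaw": 50}, {"travel": [-6, -8, -35], "roll": 1, "jaw": 50}, {"travel": [-4, -6, -45], "roll": 1, "jaw": 50}, {"travel": [1, -1, -45], "roll": 1, "jaw": 50}, {"travel": [5, 3, -45], "roll": 2, "jaw": 50}, {"travel": [9, 6, -44], "roll": 1, "jaw": 50}, {"travel": [12, 9, -42], "roll": 1, "jaw": 50}, {"travel": [14, 11, -42], "roll": 1, "jaw": 50}]
[{"travel": [15, 13, -40], "roll": 1, "jaw": 50}, {"travel": [17, 15, -40], "roll": 1, "jaw": 50}, {"travel": [17, 15, -39], "roll": 1, "jaw": 50}, {"travel": [17, 15, -39], "roll": 1, "jaw": 50}, {"travel": [18, 17, -38], "roll": 1, "jaw": 50}, {"travel": [17, 17, -38], "roll": 2, "jaw": 50}, {"travel": [17, 19, -38], "roll": 1, "jaw": 50}, {"travel": [17, 19, -37], "roll": 1, "jaw": 50}, {"travel": [16, 22, -36], "roll": 1, "jaw": 50}, {"travel": [16, 23, -35], "roll": 1, "jaw": 50}]
[{"travel": [15, 26, -34], "roll": 1, "jaw": 50}, {"travel": [14, 28, -33], "roll": 1, "ja
[... 886 characters left out ...]
64), 29, array([-4.2,  0.3]), array([ 0.03, -0.94,  0.36])) (array([ 1.6, 35.3]), array([ 0.02, -0.64,  0.53])) [-75.  61.  72.  16. -68.  88.]
-87 0.8 (np.float64(12.21597004013883), 32, array([-11.8,   3. ]), array([-0.01, -0.74,  0.61])) (array([ 1.3, 35.3]), array([ 0.02, -0.58,  0.6 ])) [ -70.   40.   72.   25. -103.   98.]
-94 0.3 (np.float64(10.304270530855273), 29, array([-10.2,   1.6]), array([-0.09, -0.93,  0.37])) (array([ 1.2, 35.4]), array([-0.01, -0.64,  0.53])) [-81.  62.  72.  22. -69.  97.]
-94 0.8 (np.float64(19.746284784296815), 30, array([-17.7,   8.8]), array([-0.1 , -0.72,  0.62])) (array([ 0.8, 35.4]), array([-0.01, -0.58,  0.6 ])) [ -76.   43.   72.   35. -103.  113.]
```

Call:
{"name": "apply_moves", "arguments": {"targets": [{"travel": [-3,-3,-8],"roll": 0,"jaw": 50},{"travel": [-5,-6,-16],"roll": 1,"jaw": 50},{"travel": [-6,-8,-25],"roll": 0,"jaw": 50},{"travel": [-6,-8,-35],"roll": 1,"jaw": 50},{"travel": [-4,-6,-45],"roll": 1,"jaw": 50},{"travel": [1,-1,-45],"roll": 1,"jaw": 50},{"travel": [5,3,-45],"roll": 2,"jaw": 50},{"travel": [9,6,-44],"roll": 1,"jaw": 50},{"travel": [12,9,-42],"roll": 1,"jaw": 50},{"travel": [14,11,-42],"roll": 1,"jaw": 50}]}}

```text
clock: 28.05
tool_pos: [0.3584, 0.1576, 0.414]
orientation: [-152.1, 33.5, -50.6]
force: [2.3, 0.1, -4.3]
opening: 0.0618
gripper_force: 30.0
```

Call:
{"name": "apply_moves", "arguments": {"targets": [{"travel": [15,13,-40],"roll": 1,"jaw": 50},{"travel": [17,15,-40],"roll": 1,"jaw": 50},{"travel": [17,15,-39],"roll": 1,"jaw": 50},{"travel": [17,15,-39],"roll": 1,"jaw": 50},{"travel": [18,17,-38],"roll": 1,"jaw": 50},{"travel": [17,17,-38],"roll": 2,"jaw": 50},{"travel": [17,19,-38],"roll": 1,"jaw": 50},{"travel": [17,19,-37],"roll": 1,"jaw": 50},{"travel": [16,22,-36],"roll": 1,"jaw": 50},{"travel": [16,23,-35],"roll": 1,"jaw": 50}]}}

```text
clock: 29.05
tool_pos: [0.2585, -0.2631, 0.5367]
orientation: [-159.6, 38.0, -63.3]
force: [1.7, -0.4, -4.0]
opening: 0.0618
gripper_force: 30.0
```

Call:
{"name": "apply_moves", "arguments": {"targets": [{"travel": [15,26,-34],"roll": 1,"jaw": 50},{"travel": [14,28,-33],"roll": 1,"jaw": 50},{"travel": [13,30,-31],"roll": 1,"jaw": 50},{"travel": [11,32,-29],"roll": 2,"jaw": 50},{"travel": [11,35,-27],"roll": 1,"jaw": 50},{"travel": [10,37,-25],"roll": 1,"jaw": 50},{"travel": [7,31,-17],"roll": 1,"jaw": 50},{"travel": [5,23,-13],"roll": 0,"jaw": 50},{"travel": [2,17,-7],"roll": 1,"jaw": 50},{"travel": [2,8,-4],"roll": 0,"jaw": 50}]}}

```text
clock: 30.05
tool_pos: [0.0188, -0.5214, 0.58]
orientation: [-166.7, 40.8, -74.5]
force: [0.1, -0.1, -4.0]
opening: 0.0616
gripper_force: 30.0
```

```bash
cat > un.py <<'E'
from plan import *
import sys
A,up,n,jaw=float(sys.argv[1]),float(sys.argv[2]),int(sys.argv[3]),int(sys.argv[4]);ramp=len(sys.argv)>5
p,Rm,q,t=cur();print(t,p,np.round(q,1),yawof(Rm),np.degrees(Rm[:2,2]))
rows=[]
for k in range(n):
    p,Rm=fk(q);d=vec(A,up,.05 if not ramp else min(.05,.015+.01*k));tr=np.round(Rm.T@d*1000).astype(int)
    rows.append({"travel":[int(x) for x in tr],"roll":0,"jaw":jaw});q,_=ikstep(q,p+Rm@(tr/1000),Rm,W)
    if k%5==4 or k>n-4:print(k+1,np.degrees(fk(q)[1][:2,2]).round(1),fk(q)[0].round(2),np.round(q,1))
for i in range(0,n,10):print(json.dumps(rows[i:i+10]))
E
python3 un.py -80 .6 32 50 r
```

```text
30.05 [ 0.01875117 -0.52138776  0.57997399] [ -76.9   28.2   52.6  -26.6 -153.1   67.9] -74.45911256666994 [ 2.94859262 38.61678731]
5 [ 2.4 37.1] [ 0.04 -0.58  0.59] [ -77.4   36.3   71.7  -34.9 -161.4   58.4]
10 [ 1.3 33.1] [ 0.05 -0.62  0.57] [ -74.6   38.5   71.7  -24.7 -155.2   66.1]
15 [ 0.4 28. ] [ 0.07 -0.65  0.55] [ -72.6   39.9   71.7  -17.1 -148.7   71.3]
20 [-0.2 21.7] [ 0.08 -0.69  0.53] [ -70.9   40.7   71.7  -11.1 -141.7   74.9]
25 [-0.6 13.9] [ 0.1  -0.73  0.52] [ -69.5   41.2   71.7   -5.9 -133.8   77.5]
30 [-0.8  4.9] [ 0.11 -0.79  0.52] [ -68.4   41.6   71.7   -1.3 -125.    79.3]
31 [-0.8  3. ] [ 0.12 -0.8   0.52] [ -68.2   41.7   71.7   -0.5 -123.1   79.5]
32 [-0.8  1. ] [ 0.12 -0.81  0.52] [ -68.    41.8   71.7    0.4 -121.1   79.8]
[{"travel": [5, -2, -14], "roll": 0, "jaw": 50}, {"travel": [8, -3, -24], "roll": 0, "jaw": 50}, {"travel": [11, -5, -33], "roll": 0, "jaw": 50}, {"travel": [14, -6, -42], "roll": 0, "jaw": 50}, {"travel": [16, -6, -47], "roll": 0, "jaw": 50}, {"travel": [17, -6, -47], "roll": 0, "jaw": 50}, {"travel": [18, -6, -46], "roll": 0, "jaw":
[... 525 characters left out ...]
oll": 0, "jaw": 50}, {"travel": [28, -2, -41], "roll": 0, "jaw": 50}, {"travel": [29, -2, -41], "roll": 0, "jaw": 50}]
[{"travel": [30, -1, -40], "roll": 0, "jaw": 50}, {"travel": [31, -1, -39], "roll": 0, "jaw": 50}, {"travel": [32, -1, -38], "roll": 0, "jaw": 50}, {"travel": [33, -1, -37], "roll": 0, "jaw": 50}, {"travel": [34, 0, -36], "roll": 0, "jaw": 50}, {"travel": [35, 0, -35], "roll": 0, "jaw": 50}, {"travel": [36, 0, -34], "roll": 0, "jaw": 50}, {"travel": [37, 0, -33], "roll": 0, "jaw": 50}, {"travel": [38, 1, -32], "roll": 0, "jaw": 50}, {"travel": [39, 1, -31], "roll": 0, "jaw": 50}]
[{"travel": [40, 1, -29], "roll": 0, "jaw": 50}, {"travel": [41, 1, -28], "roll": 0, "jaw": 50}]
```

Call:
{"name": "apply_moves", "arguments": {"targets": [{"travel": [5,-2,-14],"roll": 0,"jaw": 50},{"travel": [8,-3,-24],"roll": 0,"jaw": 50},{"travel": [11,-5,-33],"roll": 0,"jaw": 50},{"travel": [14,-6,-42],"roll": 0,"jaw": 50},{"travel": [16,-6,-47],"roll": 0,"jaw": 50},{"travel": [17,-6,-47],"roll": 0,"jaw": 50},{"travel": [18,-6,-46],"roll": 0,"jaw": 50},{"travel": [19,-5,-46],"roll": 0,"jaw": 50},{"travel": [19,-5,-46],"roll": 0,"jaw": 50},{"travel": [20,-5,-46],"roll": 0,"jaw": 50}]}}

```text
clock: 31.05
tool_pos: [0.0561, -0.617, 0.5642]
orientation: [-170.2, 34.8, -75.7]
force: [0.3, 0.4, -3.7]
opening: 0.0619
gripper_force: 30.0
```

Call:
{"name": "apply_moves", "arguments": {"targets": [{"travel": [21,-4,-45],"roll": 0,"jaw": 50},{"travel": [22,-4,-45],"roll": 0,"jaw": 50},{"travel": [23,-4,-44],"roll": 0,"jaw": 50},{"travel": [23,-3,-44],"roll": 0,"jaw": 50},{"travel": [24,-3,-44],"roll": 0,"jaw": 50},{"travel": [25,-3,-43],"roll": 0,"jaw": 50},{"travel": [26,-3,-42],"roll": 0,"jaw": 50},{"travel": [27,-2,-42],"roll": 0,"jaw": 50},{"travel": [28,-2,-41],"roll": 0,"jaw": 50},{"travel": [29,-2,-41],"roll": 0,"jaw": 50}]}}

```text
clock: 32.05
tool_pos: [0.0845, -0.6901, 0.5226]
orientation: [-174.7, 23.7, -77.4]
force: [0.1, 0.3, -3.5]
opening: 0.0618
gripper_force: 30.0
```

```bash
python3 un.py -80 .6 13 50; python3 un.py -80 1. 13 50|tail -5; python3 -c "
from h import *;print(ctrl.get_obs()['force'],ctrl.get_obs()['opening'])"
```

```text
32.05 [ 0.08445275 -0.69010196  0.52255742] [ -71.5   41.4   71.7  -12.7 -142.7   74.3] -77.40133523826253 [ 0.17258557 23.5691727 ]
5 [-0.2 16. ] [ 0.1  -0.73  0.52] [ -70.    41.8   71.7   -7.6 -135.1   76.9]
10 [-0.3  7.2] [ 0.11 -0.78  0.51] [ -68.8   42.    71.7   -2.9 -126.5   78.7]
11 [-0.3  5.3] [ 0.12 -0.79  0.51] [ -68.6   42.1   71.7   -2.1 -124.6   79.1]
12 [-0.2  3.3] [ 0.12 -0.8   0.51] [ -68.4   42.1   71.7   -1.2 -122.8   79.3]
13 [-0.2  1.4] [ 0.12 -0.81  0.52] [ -68.2   42.2   71.7   -0.4 -120.8   79.6]
[{"travel": [29, -2, -41], "roll": 0, "jaw": 50}, {"travel": [30, -2, -40], "roll": 0, "jaw": 50}, {"travel": [31, -1, -39], "roll": 0, "jaw": 50}, {"travel": [32, -1, -38], "roll": 0, "jaw": 50}, {"travel": [33, -1, -38], "roll": 0, "jaw": 50}, {"travel": [34, -1, -37], "roll": 0, "jaw": 50}, {"travel": [35, 0, -36], "roll": 0, "jaw": 50}, {"travel": [36, 0, -34], "roll": 0, "jaw": 50}, {"travel": [37, 0, -33], "roll": 0, "jaw": 50}, {"travel": [38, 0, -32], "roll": 0, "jaw": 50}]
[{"travel": [39, 1, -31], "roll": 0, "jaw": 50}, {"travel": [40, 1, -30], "roll": 0, "
[... 287 characters left out ...]
   78.3]
[{"travel": [18, -3, -47], "roll": 0, "jaw": 50}, {"travel": [19, -2, -46], "roll": 0, "jaw": 50}, {"travel": [20, -2, -46], "roll": 0, "jaw": 50}, {"travel": [22, -2, -45], "roll": 0, "jaw": 50}, {"travel": [23, -1, -44], "roll": 0, "jaw": 50}, {"travel": [24, -1, -44], "roll": 0, "jaw": 50}, {"travel": [25, -1, -43], "roll": 0, "jaw": 50}, {"travel": [26, -1, -42], "roll": 0, "jaw": 50}, {"travel": [28, 0, -42], "roll": 0, "jaw": 50}, {"travel": [29, 0, -41], "roll": 0, "jaw": 50}]
[{"travel": [30, 0, -40], "roll": 0, "jaw": 50}, {"travel": [31, 1, -39], "roll": 0, "jaw": 50}, {"travel": [33, 1, -38], "roll": 0, "jaw": 50}]
[ 0.10390429  0.30078247 -3.46580418] 0.06177011231837803
```

Call:
{"name": "apply_moves", "arguments": {"targets": [{"travel": [29,-2,-41],"roll": 0,"jaw": 50},{"travel": [30,-2,-40],"roll": 0,"jaw": 50},{"travel": [31,-1,-39],"roll": 0,"jaw": 50},{"travel": [32,-1,-38],"roll": 0,"jaw": 50},{"travel": [33,-1,-38],"roll": 0,"jaw": 50},{"travel": [34,-1,-37],"roll": 0,"jaw": 50},{"travel": [35,0,-36],"roll": 0,"jaw": 50},{"travel": [36,0,-34],"roll": 0,"jaw": 50},{"travel": [37,0,-33],"roll": 0,"jaw": 50},{"travel": [38,0,-32],"roll": 0,"jaw": 50}]}}

```text
clock: 33.05
tool_pos: [0.1125, -0.7771, 0.506]
orientation: [-178.4, 8.6, -78.3]
force: [-0.3, 0.1, -5.2]
opening: 0.0616
gripper_force: 30.0
```

Call:
{"name": "apply_moves", "arguments": {"targets": [{"travel": [39,1,-31],"roll": 0,"jaw": 50},{"travel": [40,1,-30],"roll": 0,"jaw": 50},{"travel": [0,0,0],"roll": 0,"jaw": 50}]}}

```text
clock: 33.35
tool_pos: [0.1174, -0.7983, 0.5042]
orientation: [-179.1, 5.2, -78.4]
force: [-0.6, 0.0, -4.2]
opening: 0.0618
gripper_force: 30.0
```

```bash
python3 un.py -80 .6 2 50
```

```text
33.35 [ 0.11742922 -0.79826411  0.50422222] [ -68.7   42.7   71.6   -2.1 -123.9   79.2] -78.37195153385306 [-0.19726685  5.28990947]
1 [-0.2  3.3] [ 0.12 -0.81  0.51] [ -68.5   42.8   71.7   -1.3 -122.1   79.4]
2 [-0.1  1.3] [ 0.12 -0.82  0.51] [ -68.3   42.8   71.7   -0.4 -120.2   79.7]
[{"travel": [40, 1, -30], "roll": 0, "jaw": 50}, {"travel": [41, 1, -28], "roll": 0, "jaw": 50}]
```

Call:
{"name": "apply_moves", "arguments": {"targets": [{"travel": [40,1,-30],"roll": 0,"jaw": 50},{"travel": [41,1,-28],"roll": 0,"jaw": 50},{"travel": [34,1,-22],"roll": 0,"jaw": 50},{"travel": [0,0,0],"roll": 0,"jaw": 50}]}}

```text
clock: 33.75
tool_pos: [0.1243, -0.8276, 0.5066]
orientation: [179.9, 0.2, -78.4]
force: [-0.1, 0.6, -4.3]
opening: 0.0617
gripper_force: 30.0
```

```bash
python3 - <<'E'
from plan import *
p,Rm,q,t=cur();print(t,p,np.round(q,1),yawof(Rm),np.degrees(Rm[:2,2]))
P_=Plan(50);P_.to(P_.p+[-.01,.045,0],0,n=2)
spline(P_,[(.13,-.52,.50),(.25,-.37,.40),(.38,-.335,.24),(.4135,-.3505,.09),(.4135,-.3505,.047)],1,vmax=.046,nramp=4);P_.out()
E
```

```text
33.75 [ 0.12429322 -0.82758253  0.50663565] [ -68.2   42.9   71.6    0.  -119.    79.8] -78.41902616837184 [-0.11453115  0.18194745]
[{"travel": [-23, 0, 0], "roll": 0, "jaw": 50}, {"travel": [-23, 1, 0], "roll": 0, "jaw": 50}, {"travel": [-9, 1, -2], "roll": 0, "jaw": 50}, {"travel": [-17, 1, -4], "roll": 0, "jaw": 50}, {"travel": [-27, 0, -4], "roll": 0, "jaw": 50}, {"travel": [-36, -4, -3], "roll": 0, "jaw": 50}, {"travel": [-44, -9, -1], "roll": 0, "jaw": 50}, {"travel": [-43, -15, 3], "roll": 0, "jaw": 50}, {"travel": [-40, -19, 7], "roll": 0, "jaw": 50}, {"travel": [-37, -23, 11], "roll": 0, "jaw": 50}]
[{"travel": [-34, -26, 15], "roll": 0, "jaw": 50}, {"travel": [-30, -29, 17], "roll": 0, "jaw": 50}, {"travel": [-25, -31, 21], "roll": 0, "jaw": 50}, {"travel": [-21, -32, 24], "roll": 0, "jaw": 50}, {"travel": [-15, -33, 27], "roll": 1, "jaw": 50}, {"travel": [-10, -33, 29], "roll": 0, "jaw": 50}, {"travel": [-4, -32, 32], "roll": 0, "jaw": 50}, {"travel": [-1, -29, 34], "roll": 0, "jaw": 50}, {"travel": [3, -25, 38], "roll": 0, "jaw": 50}, {"travel": [6, -19, 40], "roll": 0, "jaw": 50}]
[{"travel": [8, -13, 43], "roll": 0, "jaw": 50}, {"travel": [7, -8, 44], "roll": 0, "jaw": 50}, {"travel": [4, -2, 35], "roll": 0, "jaw": 50}, {"travel": [1, -1, 27], "roll": 0, "jaw": 50}, {"travel": [0, 0, 19], "roll": 0, "jaw": 50}, {"travel": [-1, 0, 9], "roll": 0, "jaw": 50}]
n 26 end [ 0.413 -0.35   0.047] [-20.  21. -30.  -0. -40.  30.] z [-0.002  0.003 -1.   ]
```

Call:
{"name": "apply_moves", "arguments": {"targets": [{"travel": [-23,0,0],"roll": 0,"jaw": 50},{"travel": [-23,1,0],"roll": 0,"jaw": 50},{"travel": [-9,1,-2],"roll": 0,"jaw": 50},{"travel": [-17,1,-4],"roll": 0,"jaw": 50},{"travel": [-27,0,-4],"roll": 0,"jaw": 50},{"travel": [-36,-4,-3],"roll": 0,"jaw": 50},{"travel": [-44,-9,-1],"roll": 0,"jaw": 50},{"travel": [-43,-15,3],"roll": 0,"jaw": 50},{"travel": [-40,-19,7],"roll": 0,"jaw": 50},{"travel": [-37,-23,11],"roll": 0,"jaw": 50}]}}

```text
clock: 34.75
tool_pos: [0.1287, -0.5185, 0.5017]
orientation: [180.0, 0.1, -78.5]
force: [0.8, 0.5, -3.2]
opening: 0.0621
gripper_force: 30.0
```

Call:
{"name": "apply_moves", "arguments": {"targets": [{"travel": [-34,-26,15],"roll": 0,"jaw": 50},{"travel": [-30,-29,17],"roll": 0,"jaw": 50},{"travel": [-25,-31,21],"roll": 0,"jaw": 50},{"travel": [-21,-32,24],"roll": 0,"jaw": 50},{"travel": [-15,-33,27],"roll": 1,"jaw": 50},{"travel": [-10,-33,29],"roll": 0,"jaw": 50},{"travel": [-4,-32,32],"roll": 0,"jaw": 50},{"travel": [-1,-29,34],"roll": 0,"jaw": 50},{"travel": [3,-25,38],"roll": 0,"jaw": 50},{"travel": [6,-19,40],"roll": 0,"jaw": 50}]}}

```text
clock: 35.75
tool_pos: [0.3878, -0.3354, 0.2236]
orientation: [-180.0, 0.2, -79.4]
force: [1.0, -0.4, -4.7]
opening: 0.0614
gripper_force: 30.0
```

Call:
{"name": "apply_moves", "arguments": {"targets": [{"travel": [8,-13,43],"roll": 0,"jaw": 50},{"travel": [7,-8,44],"roll": 0,"jaw": 50},{"travel": [4,-2,35],"roll": 0,"jaw": 50},{"travel": [1,-1,27],"roll": 0,"jaw": 50},{"travel": [0,0,19],"roll": 0,"jaw": 50},{"travel": [-1,0,9],"roll": 0,"jaw": 50},{"travel": [0,0,0],"roll": 0,"jaw": 50}]}}

```text
clock: 36.45
tool_pos: [0.4126, -0.3496, 0.0462]
orientation: [179.8, 0.3, -79.4]
force: [-0.2, 0.0, -5.3]
opening: 0.0617
gripper_force: 30.0
```

```bash
python3 - <<'E'
from plan import *
import cv2
p,Rm,q,t=cur();o=ctrl.get_obs();print(t,p,np.round(q,1),yawof(Rm),np.degrees(Rm[:2,2]),o["force"],o["opening"])
E
```

```text
36.45 [ 0.41259529 -0.3495589   0.04618125] [-19.6  20.9 -29.8  -0.2 -39.7  30.3] -79.4486872579887 [-0.22622989  0.23798882] [-0.24701731  0.0368972  -5.30204331] 0.06170037527518607
```

Call:
{"name": "apply_moves", "arguments": {"targets": [{"travel": [0,0,4],"roll": 0,"jaw": 50},{"travel": [0,0,3],"roll": 0,"jaw": 50},{"travel": [0,0,2],"roll": 0,"jaw": 50},{"travel": [0,0,0],"roll": 0,"jaw": 50}]}}

```text
clock: 36.85
tool_pos: [0.4134, -0.3499, 0.0382]
orientation: [180.0, 0.2, -79.4]
force: [-1.1, -1.6, -3.5]
opening: 0.0618
gripper_force: 30.0
```

Call:
{"name": "apply_moves", "arguments": {"targets": [{"travel": [0,0,2],"roll": 0,"jaw": 50},{"travel": [0,0,2],"roll": 0,"jaw": 50},{"travel": [0,0,0],"roll": 0,"jaw": 50}]}}

```text
clock: 37.15
tool_pos: [0.4138, -0.3504, 0.0359]
orientation: [180.0, 0.1, -79.4]
force: [-5.2, 2.3, 15.4]
opening: 0.0614
gripper_force: 30.0
```

Call:
{"name": "apply_moves", "arguments": {"targets": [{"travel": [0,0,0],"roll": 0,"jaw": 87},{"travel": [0,0,0],"roll": 0,"jaw": 87},{"travel": [0,0,0],"roll": 0,"jaw": 87},{"travel": [0,0,-15],"roll": 0,"jaw": 87},{"travel": [0,0,-40],"roll": 0,"jaw": 87}]}}

```text
clock: 37.65
tool_pos: [0.4113, -0.349, 0.0863]
orientation: [179.6, 0.4, -79.5]
force: [1.6, -1.2, 0.3]
opening: 0.0862
gripper_force: 0.0
```

```bash
python3 - <<'E'
from plan import *
import cv2
cv2.imwrite("pics/w6.png",ctrl.snapshot("wrist")[:,:,::-1])
P_=Plan(87)
spline(P_,[(.41,-.30,.22),(.40,.0,.30),(.39,.25,.28),(.385,.375,.22)],0,vmax=.046,nramp=3);P_.out()
E
```

```text
[{"travel": [-1, 0, -11], "roll": 0, "jaw": 87}, {"travel": [-3, 0, -22], "roll": 0, "jaw": 87}, {"travel": [-9, 0, -32], "roll": 0, "jaw": 87}, {"travel": [-21, -2, -40], "roll": 0, "jaw": 87}, {"travel": [-30, -4, -32], "roll": 0, "jaw": 87}, {"travel": [-37, -6, -24], "roll": 0, "jaw": 87}, {"travel": [-41, -6, -17], "roll": 0, "jaw": 87}, {"travel": [-43, -6, -11], "roll": 0, "jaw": 87}, {"travel": [-43, -7, -8], "roll": 0, "jaw": 87}, {"travel": [-44, -7, -4], "roll": 0, "jaw": 87}]
[{"travel": [-44, -7, -3], "roll": 0, "jaw": 87}, {"travel": [-44, -7, -2], "roll": 0, "jaw": 87}, {"travel": [-44, -7, -1], "roll": 0, "jaw": 87}, {"travel": [-44, -6, 1], "roll": 0, "jaw": 87}, {"travel": [-44, -7, 2], "roll": 0, "jaw": 87}, {"travel": [-44, -6, 6], "roll": 0, "jaw": 87}, {"travel": [-44, -6, 8], "roll": 0, "jaw": 87}, {"travel": [-42, -6, 13], "roll": 0, "jaw": 87}, {"travel": [-41, -6, 18], "roll": 0, "jaw": 87}, {"travel": [-29, -5, 16], "roll": 0, "jaw": 87}]
[{"travel": [-18, -2, 11], "roll": 0, "jaw": 87}, {"travel": [-9, -2, 7], "roll": 0, "jaw": 87}]
n 22 end [0.385 0.375 0.22 ] [ 65.   9. -19.   0. -62. -55.] z [ 0.002  0.    -1.   ]
```

Call:
{"name": "apply_moves", "arguments": {"targets": [{"travel": [-1,0,-11],"roll": 0,"jaw": 87},{"travel": [-3,0,-22],"roll": 0,"jaw": 87},{"travel": [-9,0,-32],"roll": 0,"jaw": 87},{"travel": [-21,-2,-40],"roll": 0,"jaw": 87},{"travel": [-30,-4,-32],"roll": 0,"jaw": 87},{"travel": [-37,-6,-24],"roll": 0,"jaw": 87},{"travel": [-41,-6,-17],"roll": 0,"jaw": 87},{"travel": [-43,-6,-11],"roll": 0,"jaw": 87},{"travel": [-43,-7,-8],"roll": 0,"jaw": 87},{"travel": [-44,-7,-4],"roll": 0,"jaw": 87}]}}

```text
clock: 38.7
tool_pos: [0.4009, -0.0748, 0.2914]
orientation: [-180.0, 0.2, -79.5]
force: [2.2, 1.1, 0.3]
opening: 0.0872
gripper_force: 0.0
```

Call:
{"name": "apply_moves", "arguments": {"targets": [{"travel": [-44,-7,-3],"roll": 0,"jaw": 87},{"travel": [-44,-7,-2],"roll": 0,"jaw": 87},{"travel": [-44,-7,-1],"roll": 0,"jaw": 87},{"travel": [-44,-6,1],"roll": 0,"jaw": 87},{"travel": [-44,-7,2],"roll": 0,"jaw": 87},{"travel": [-44,-6,6],"roll": 0,"jaw": 87},{"travel": [-44,-6,8],"roll": 0,"jaw": 87},{"travel": [-42,-6,13],"roll": 0,"jaw": 87},{"travel": [-41,-6,18],"roll": 0,"jaw": 87},{"travel": [-29,-5,16],"roll": 0,"jaw": 87}]}}

```text
clock: 39.7
tool_pos: [0.3853, 0.3506, 0.2329]
orientation: [179.9, 0.2, -79.4]
force: [1.2, -1.4, 0.5]
opening: 0.0869
gripper_force: 0.0
```

Call:
{"name": "apply_moves", "arguments": {"targets": [{"travel": [-18,-2,11],"roll": 0,"jaw": 87},{"travel": [-9,-2,7],"roll": 0,"jaw": 87},{"travel": [0,0,0],"roll": 0,"jaw": 87}]}}

```text
clock: 40.0
tool_pos: [0.3847, 0.3755, 0.2151]
orientation: [179.8, 0.1, -79.4]
force: [0.2, -1.0, 0.5]
opening: 0.0872
gripper_force: 0.0
```

```bash
python3 - <<'E'
from plan import *
import cv2
p,Rm,q,t=cur();print(t,p,yawof(Rm))
a=ctrl.snapshot("wrist")[:,:,::-1];cv2.imwrite("pics/w7.png",a);s=ctrl.snapshot("scene")[:,:,::-1]
cv2.imwrite("pics/s7.png",s)
b=np.zeros((480+0,800,3),np.uint8);b[:280,:640]=a[:280];b[300:480,:205]=cv2.resize(s[320:430,325:450],(205,180));b[300:480,220:547]=cv2.resize(s[140:250,165:365],(327,180))
cv2.imwrite("pics/m7.png",b)
E
```

```text
40.0 [0.38471553 0.37549616 0.21505104] -79.40696934037943
```

View pics/m7.png

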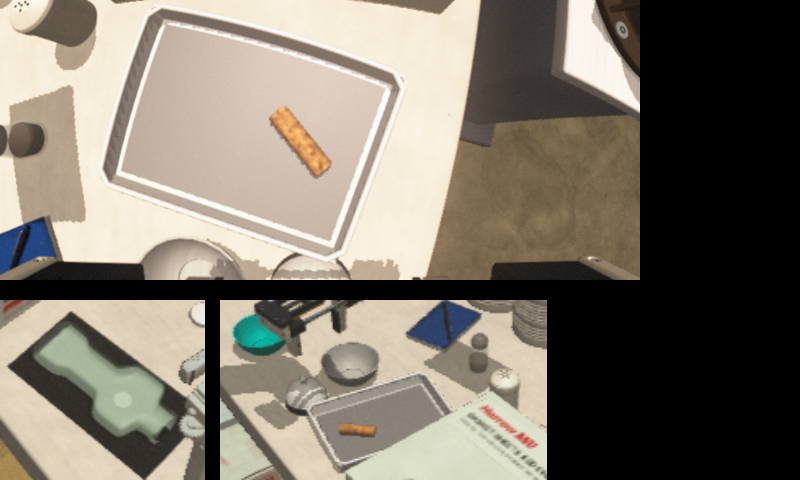

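The montage shows the empty flask lying flat on the mat (inset lower left) and the cork in the pan, with its ends at (278,113) and (323,170) in the wrist view. The bowl is untouched.

```bash
python3 - <<'E'
from plan import *
from h import wray
a,b=wray(277,112,.018),wray(323,170,.018);c=(a+b)/2;d=b-a;print(a,b,"len",np.linalg.norm(d),"c",c,wray(300,141,.018))
az=np.degrees(np.arctan2(d[1],d[0]));print("az",az)
p,Rm,q,t=cur();ya=yawof(Rm)
r=-((az-ya+90)%180-90);print("roll",r)
P_=Plan(45);P_.to([c[0],c[1],.10],r,step=.045,rstep=8);P_.to([c[0],c[1],.029],0,step=.03);P_.out()
print(wray(192,262,.048))
E
```

```text
[0.4388 0.2853 0.018 ] [0.3889 0.3297 0.018 ] len 0.06679348770651222 c [0.41385 0.3075  0.018  ] [0.4139 0.3077 0.018 ]
az 138.33796593519938
roll -37.78624649722758
[{"travel": [14, -3, 23], "roll": -8, "jaw": 45}, {"travel": [15, -1, 24], "roll": -7, "jaw": 45}, {"travel": [15, 0, 23], "roll": -8, "jaw": 45}, {"travel": [14, 3, 23], "roll": -7, "jaw": 45}, {"travel": [14, 4, 23], "roll": -8, "jaw": 45}, {"travel": [0, 0, 24], "roll": 0, "jaw": 45}, {"travel": [0, 0, 24], "roll": 0, "jaw": 45}, {"travel": [0, 1, 23], "roll": 0, "jaw": 45}]
n 8 end [0.413 0.307 0.029] [ 58.  20. -34.  -0. -35. -10.] z [-0.002  0.003 -1.   ]
[0.4899 0.4271 0.048 ]
```

Call:
{"name": "apply_moves", "arguments": {"targets": [{"travel": [14,-3,23],"roll": -8,"jaw": 45},{"travel": [15,-1,24],"roll": -7,"jaw": 45},{"travel": [15,0,23],"roll": -8,"jaw": 45},{"travel": [14,3,23],"roll": -7,"jaw": 45},{"travel": [14,4,23],"roll": -8,"jaw": 45},{"travel": [0,0,0],"roll": 0,"jaw": 45},{"travel": [0,0,24],"roll": 0,"jaw": 45},{"travel": [0,0,24],"roll": 0,"jaw": 45},{"travel": [0,0,22],"roll": 0,"jaw": 45},{"travel": [0,0,0],"roll": 0,"jaw": 45}]}}

```text
clock: 41.1
tool_pos: [0.4133, 0.3081, 0.0294]
orientation: [179.9, 0.2, -41.7]
force: [-0.8, -0.5, 0.6]
opening: 0.0452
gripper_force: 0.0
```

Call:
{"name": "apply_moves", "arguments": {"targets": [{"travel": [0,0,0],"roll": 0,"jaw": 10},{"travel": [0,0,0],"roll": 0,"jaw": 10},{"travel": [0,0,0],"roll": 0,"jaw": 10},{"travel": [0,0,0],"roll": 0,"jaw": 10}]}}

```text
clock: 41.5
tool_pos: [0.414, 0.3096, 0.031]
orientation: [-179.8, 0.2, -41.4]
force: [-1.3, 0.6, 4.2]
opening: 0.0195
gripper_force: 30.1
```

```bash
python3 - <<'E'
from plan import *
P_=Plan(10);P_.to(P_.p+[0,0,.10],0,n=3)
P_.to([.489,.46,.135],0,step=.042,ramp=True);P_.to([.489,.46,.058],0,n=3);P_.out()
E
```

```text
[{"travel": [0, 0, -33], "roll": 0, "jaw": 10}, {"travel": [0, 0, -34], "roll": 0, "jaw": 10}, {"travel": [0, 0, -33], "roll": 0, "jaw": 10}, {"travel": [-2, -8, 0], "roll": 0, "jaw": 10}, {"travel": [-5, -18, -1], "roll": 0, "jaw": 10}, {"travel": [-7, -27, 0], "roll": 0, "jaw": 10}, {"travel": [-8, -28, -1], "roll": 0, "jaw": 10}, {"travel": [-8, -29, 0], "roll": 0, "jaw": 10}, {"travel": [-7, -27, -1], "roll": 0, "jaw": 10}, {"travel": [-5, -18, 0], "roll": 0, "jaw": 10}]
[{"travel": [-2, -8, 0], "roll": 0, "jaw": 10}, {"travel": [0, 0, 26], "roll": 0, "jaw": 10}, {"travel": [0, 0, 25], "roll": 0, "jaw": 10}, {"travel": [1, 1, 26], "roll": 0, "jaw": 10}]
n 14 end [0.489 0.459 0.058] [ 60.  29. -12.  -0. -48. -11.] z [-0.001  0.005 -1.   ]
```

Call:
{"name": "apply_moves", "arguments": {"targets": [{"travel": [0,0,-33],"roll": 0,"jaw": 10},{"travel": [0,0,-34],"roll": 0,"jaw": 10},{"travel": [0,0,-33],"roll": 0,"jaw": 10},{"travel": [-2,-8,0],"roll": 0,"jaw": 10},{"travel": [-5,-18,0],"roll": 0,"jaw": 10},{"travel": [-7,-27,0],"roll": 0,"jaw": 10},{"travel": [-8,-28,0],"roll": 0,"jaw": 10},{"travel": [-8,-29,0],"roll": 0,"jaw": 10},{"travel": [-7,-27,0],"roll": 0,"jaw": 10},{"travel": [-5,-18,0],"roll": 0,"jaw": 10}]}}

```text
clock: 42.5
tool_pos: [0.4856, 0.4543, 0.1298]
orientation: [-179.9, 0.2, -41.4]
force: [0.6, 0.4, -0.8]
opening: 0.0193
gripper_force: 30.0
```

Call:
{"name": "apply_moves", "arguments": {"targets": [{"travel": [-2,-8,0],"roll": 0,"jaw": 10},{"travel": [0,0,26],"roll": 0,"jaw": 10},{"travel": [0,0,25],"roll": 0,"jaw": 10},{"travel": [0,0,22],"roll": 0,"jaw": 10},{"travel": [0,0,0],"roll": 0,"jaw": 10}]}}

```text
clock: 43.0
tool_pos: [0.4869, 0.4579, 0.0539]
orientation: [179.7, 0.2, -41.5]
force: [0.5, -0.1, -0.4]
opening: 0.019
gripper_force: 30.0
```

```bash
python3 - <<'E'
from plan import *
import cv2
p,Rm,q,t=cur();o=ctrl.get_obs();print(t,p,o["opening"],o["force"])
s=ctrl.snapshot("scene")[:,:,::-1];cv2.imwrite("pics/s8.png",s)
w=ctrl.snapshot("wrist")[:,:,::-1]
b=np.zeros((600,800,3),np.uint8);b[:330,:600]=cv2.resize(s[140:250,165:365],(600,330));b[330:600,:640]=w[:270]
cv2.imwrite("pics/m8.png",b)
E
```

```text
43.0 [0.48691802 0.45785979 0.05391539] 0.019046238229019564 [ 0.45524796 -0.1257108  -0.37503557]
```

View pics/m8.png

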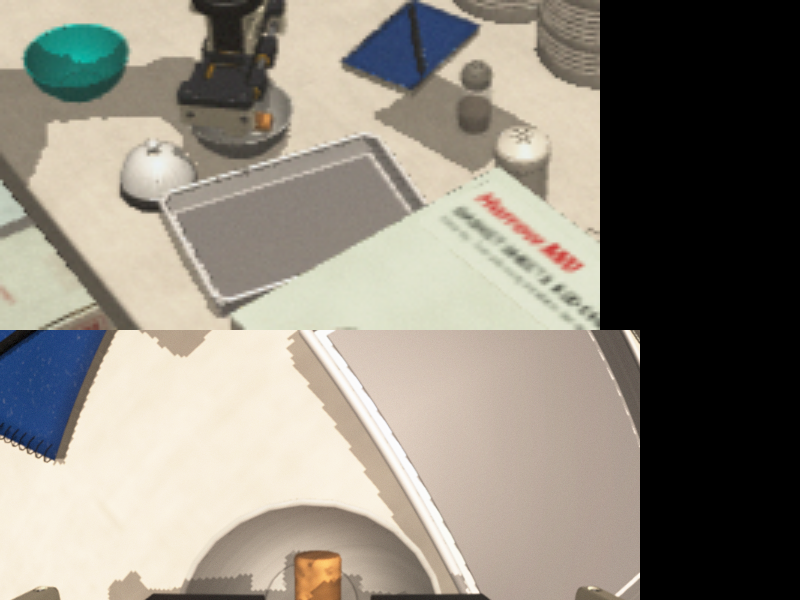

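The montage shows the cork held inside the steel bowl (cork at (318,575), roughly centred). I release it and draw away.

Call:
{"name": "apply_moves", "arguments": {"targets": [{"travel": [0,0,5],"roll": 0,"jaw": 10},{"travel": [0,0,0],"roll": 0,"jaw": 34},{"travel": [0,0,0],"roll": 0,"jaw": 34},{"travel": [0,0,0],"roll": 0,"jaw": 34},{"travel": [0,0,-25],"roll": 0,"jaw": 34},{"travel": [0,0,-40],"roll": 0,"jaw": 34},{"travel": [0,0,-45],"roll": 0,"jaw": 34},{"travel": [0,0,-45],"roll": 0,"jaw": 34},{"travel": [-20,0,-20],"roll": 0,"jaw": 34},{"travel": [0,0,0],"roll": 0,"jaw": 34}]}}

```text
clock: 44.1
tool_pos: [0.4742, 0.4753, 0.2326]
orientation: [-179.5, 0.3, -41.4]
force: [0.3, 0.3, -0.3]
opening: 0.0341
gripper_force: 0.0
```

```bash
python3 - <<'E'
from plan import *
import cv2
s=ctrl.snapshot("scene")[:,:,::-1];w=ctrl.snapshot("wrist")[:,:,::-1]
b=np.zeros((600,800,3),np.uint8);b[:330,:500]=cv2.resize(s[140:250,165:365],(500,330));b[:264,500:]=cv2.resize(s[320:430,325:450],(300,264));b[330:600,:640]=w[:270]
cv2.imwrite("pics/m9.png",b);print(ctrl.get_obs()["clock"],ctrl.get_obs()["opening"])
E
```

```text
44.2 0.034198697946472706
```

View pics/m9.png

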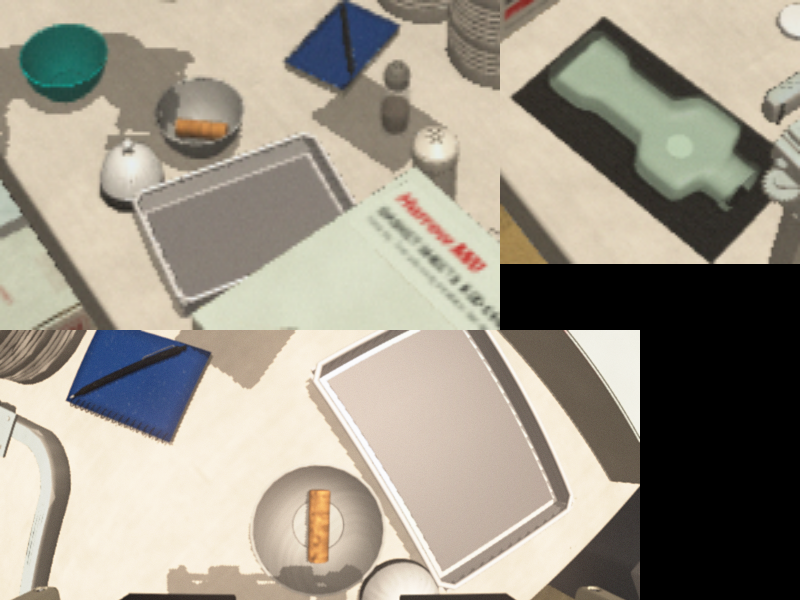

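The cork lies in the steel bowl at (318,525), the flask lies flat on the mat, and the bystanders stand as before.

```bash
python3 -c "
from plant import ctrl
print(ctrl.close_job())"
```

```text
the job is handed in; nothing more can be done
None
```

Job handed in at 44.2 s of the 72 s allowed: the cork is in the steel bowl, and the empty flask lies flat on the mat but turned end for end (mouth now on the far side from the carton); in the last pictures nothing else had moved.

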